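Pack the tool row into the carrier in reverse order

TASK

Move the four tools from the yellow rests of the bench stand into the four slots of the blue carrier in reverse order, so that the tool now furthest left ends up furthest right and so on, each lying with its middle (of the handle, for the drivers) centred between the slot's posts and the driver blades still pointing away from you. The carrier's keeper bar has to be up, out of the way towards you, while you load: open it if it is not, and when all four tools are in, fold it fully down over them. Do not drop a tool on the bench.

Things in the scene. Friction and masses are not known exactly. Their poses are not given: they have to be found in the camera images.
- red_driver: Precision screwdriver with red handle, 159 mm long, 50 g. Origin: underside as it first lies, mid-length; y along it towards the handle end. Handle, round, 19.6 thick, y = -10 to +79: grip at its middle, y = +34.5, z = +10. Blade 4 thick, y = -10 to -79. At the start level on its rest, handle middle over the rest's origin within 5, handle end towards the robot, blade away.
- black_driver: Precision screwdriver with black handle, 149 mm long, 50 g. Origin: underside as it first lies, mid-length; y along it towards the handle end. Handle, round, 19.6 thick, y = -15 to +74: grip at its middle, y = +29.5, z = +10. Blade 4 thick, y = -15 to -74. At the start level on its rest, handle middle over the rest's origin within 5, handle end towards the robot, blade away.
- blue_marker: Blue marker pen, 135 mm long, 10 wide, 12 high, 12 g. Origin: middle of its underside, y along its length; grip across the middle at z = +5. At the start level across its rest, centred within 5.
- pin_gauge: Steel-grey pin gauge with a thicker grip in the middle, 80 mm long, 13 thick, 40 g. Origin: middle of its underside, y along its length; grip across the middle at z = +6. At the start level across its rest, centred within 5.
- rest_red_driver: Yellow rest, 66x50x34, fixed on the bench stand, holding the red driver at the start. Origin: centre of its underside, 6 above the bench; x along the tool, away from the robot (within 0.2 rad), y along the row, to the left. Two cross posts at x = -25, +25 (7 thick; 43 between for fingers) with a notch, floor at z 26, 28 wide flared to 38, 12 deep. Four alike in a row, 56 apart.
- rest_black_driver: Yellow rest, 66x50x34, fixed on the bench stand, holding the black driver at the start. Origin: centre of its underside, 6 above the bench; x along the tool, away from the robot (within 0.2 rad), y along the row, to the left. Two cross posts at x = -25, +25 (7 thick; 43 between for fingers) with a notch, floor at z 26, 28 wide flared to 38, 12 deep. Four alike in a row, 56 apart.
- rest_blue_marker: Yellow rest, 66x50x34, fixed on the bench stand, holding the blue marker at the start. Origin: centre of its underside, 6 above the bench; x along the tool, away from the robot (within 0.2 rad), y along the row, to the left. Two cross posts at x = -25, +25 (7 thick; 43 between for fingers) with a notch, floor at z 26, 28 wide flared to 38, 12 deep. Four alike in a row, 56 apart.
- rest_pin_gauge: Yellow rest, 66x50x34, fixed on the bench stand, holding the pin gauge at the start. Origin: centre of its underside, 6 above the bench; x along the tool, away from the robot (within 0.2 rad), y along the row, to the left. Two cross posts at x = -25, +25 (7 thick; 43 between for fingers) with a notch, floor at z 26, 28 wide flared to 38, 12 deep. Four alike in a row, 56 apart.
- carrier: Blue carrier, fixed. Origin: underside, below the middle of the slots; x away from the robot (within 0.2 rad), y left. Base x -75 to 55, y -125 to 125, 14 mm high. Slots at y = -84, -28, 28, 84: black cross posts at x = -25, +25, notches as on the rests, floor at z 32. Tools lie along x, (handle) middle at x = 0. Keeper bar hinged on two cheeks at x -55, y +-120, 76 high.
- keeper (a joint): Angle (rad) of the carrier's steel keeper bar: 0 = level over the slots (stop), 1.57 upright, 2.1 folded back to the robot (stop). Starts anywhere; clear of loading above 1.75. Stiff, stays put (0.07 N m). Carrier frame, mm: U hinged about y at x -55, z 70; cross bar along y at x = -55 + 60 cos, z = 70 + 60 sin(angle), orange grip sleeve 13 thick, y -30 to 30. Down, it is 18 above a driver's top.
Mind the look-alikes: they are no part of the job. Leave any pink look-alike of the pin_gauge alone.

How it is judged:
On the way:
1. all four tools lie in the carrier while the keeper bar is still up (x of red_driver in the frame of carrier between 0.0215 and 0.0475 m and z of red_driver in the frame of carrier between 0.026 and 0.058 m and angle between the y axis of each of red_driver, black_driver, blue_marker, pin_gauge and the x axis of carrier, either way round below 0.2 rad and y of red_driver in the frame of carrier between -0.104 and 0.104 m and x of black_driver in the frame of carrier between 0.0165 and 0.0425 m and z of black_driver in the frame of carrier between 0.026 and 0.058 m and y of black_driver in the frame of carrier between -0.104 and 0.104 m and x of blue_marker in the frame of carrier between -0.013 and 0.013 m and z of blue_marker in the frame of carrier between 0.026 and 0.04 m and y of blue_marker in the frame of carrier between -0.098 and 0.098 m and x of pin_gauge in the frame of carrier between -0.013 and 0.013 m and z of pin_gauge in the frame of carrier between 0.026 and 0.04 m and y of pin_gauge in the frame of carrier between -0.098 and 0.098 m and value of joint keeper above 1.2 rad), for 0.2 s.
At the end, for the whole second after the job is handed in: Each tool at rest in its own carrier slot, left-to-right order reversed from the rests; handle (or tool) middle within 13 mm of the slot middle lengthwise, on the slot floor, aligned within 0.2 rad, driver blades away from the robot; keeper bar down (under 0.15 rad) (x of red_driver in the frame of carrier between 0.0215 and 0.0475 m and z of red_driver in the frame of carrier between 0.026 and 0.058 m and angle between the y axis of each of red_driver, black_driver, blue_marker, pin_gauge and the x axis of carrier, either way round below 0.2 rad and y of red_driver in the frame of carrier between -0.104 and 0.104 m and x of black_driver in the frame of carrier between 0.0165 and 0.0425 m and z of black_driver in the frame of carrier between 0.026 and 0.058 m and y of black_driver in the frame of carrier between -0.104 and 0.104 m and x of blue_marker in the frame of carrier between -0.013 and 0.013 m and z of blue_marker in the frame of carrier between 0.026 and 0.04 m and y of blue_marker in the frame of carrier between -0.098 and 0.098 m and x of pin_gauge in the frame of carrier between -0.013 and 0.013 m and z of pin_gauge in the frame of carrier between 0.026 and 0.04 m and y of pin_gauge in the frame of carrier between -0.098 and 0.098 m and ((y of rest_black_driver in the frame of rest_red_driver above 0 m and y of black_driver in the frame of carrier below -0.056 m and y of red_driver in the frame of carrier above -0.056 m) or (y of rest_black_driver in the frame of rest_red_driver above 0 m and y of black_driver in the frame of carrier below 0 m and y of red_driver in the frame of carrier above 0 m) or (y of rest_black_driver in the frame of rest_red_driver above 0 m and y of black_driver in the frame of carrier below 0.056 m and y of red_driver in the frame of carrier above 0.056 m) or (y of rest_black_driver in the frame of rest_red_driver below 0 m and y of black_driver in the frame of carrier above -0.056 m and y of red_driver in the frame of carrier below -0.056 m) or (y of rest_black_driver in the frame of rest_red_driver below 0 m and y of black_driver in the frame of carrier above 0 m and y of red_driver in the frame of carrier below 0 m) or (y of rest_black_driver in the frame of rest_red_driver below 0 m and y of black_driver in the frame of carrier above 0.056 m and y of red_driver in the frame of carrier below 0.056 m)) and ((y of rest_blue_marker in the frame of rest_red_driver above 0 m and y of blue_marker in the frame of carrier below -0.056 m and y of red_driver in the frame of carrier above -0.056 m) or (y of rest_blue_marker in the frame of rest_red_driver above 0 m and y of blue_marker in the frame of carrier below 0 m and y of red_driver in the frame of carrier above 0 m) or (y of rest_blue_marker in the frame of rest_red_driver above 0 m and y of blue_marker in the frame of carrier below 0.056 m and y of red_driver in the frame of carrier above 0.056 m) or (y of rest_blue_marker in the frame of rest_red_driver below 0 m and y of blue_marker in the frame of carrier above -0.056 m and y of red_driver in the frame of carrier below -0.056 m) or (y of rest_blue_marker in the frame of rest_red_driver below 0 m and y of blue_marker in the frame of carrier above 0 m and y of red_driver in the frame of carrier below 0 m) or (y of rest_blue_marker in the frame of rest_red_driver below 0 m and y of blue_marker in the frame of carrier above 0.056 m and y of red_driver in the frame of carrier below 0.056 m)) and ((y of rest_blue_marker in the frame of rest_black_driver above 0 m and y of blue_marker in the frame of carrier below -0.056 m and y of black_driver in the frame of carrier above -0.056 m) or (y of rest_blue_marker in the frame of rest_black_driver above 0 m and y of blue_marker in the frame of carrier below 0 m and y of black_driver in the frame of carrier above 0 m) or (y of rest_blue_marker in the frame of rest_black_driver above 0 m and y of blue_marker in the frame of carrier below 0.056 m and y of black_driver in the frame of carrier above 0.056 m) or (y of rest_blue_marker in the frame of rest_black_driver below 0 m and y of blue_marker in the frame of carrier above -0.056 m and y of black_driver in the frame of carrier below -0.056 m) or (y of rest_blue_marker in the frame of rest_black_driver below 0 m and y of blue_marker in the frame of carrier above 0 m and y of black_driver in the frame of carrier below 0 m) or (y of rest_blue_marker in the frame of rest_black_driver below 0 m and y of blue_marker in the frame of carrier above 0.056 m and y of black_driver in the frame of carrier below 0.056 m)) and ((y of rest_pin_gauge in the frame of rest_red_driver above 0 m and y of pin_gauge in the frame of carrier below -0.056 m and y of red_driver in the frame of carrier above -0.056 m) or (y of rest_pin_gauge in the frame of rest_red_driver above 0 m and y of pin_gauge in the frame of carrier below 0 m and y of red_driver in the frame of carrier above 0 m) or (y of rest_pin_gauge in the frame of rest_red_driver above 0 m and y of pin_gauge in the frame of carrier below 0.056 m and y of red_driver in the frame of carrier above 0.056 m) or (y of rest_pin_gauge in the frame of rest_red_driver below 0 m and y of pin_gauge in the frame of carrier above -0.056 m and y of red_driver in the frame of carrier below -0.056 m) or (y of rest_pin_gauge in the frame of rest_red_driver below 0 m and y of pin_gauge in the frame of carrier above 0 m and y of red_driver in the frame of carrier below 0 m) or (y of rest_pin_gauge in the frame of rest_red_driver below 0 m and y of pin_gauge in the frame of carrier above 0.056 m and y of red_driver in the frame of carrier below 0.056 m)) and ((y of rest_pin_gauge in the frame of rest_black_driver above 0 m and y of pin_gauge in the frame of carrier below -0.056 m and y of black_driver in the frame of carrier above -0.056 m) or (y of rest_pin_gauge in the frame of rest_black_driver above 0 m and y of pin_gauge in the frame of carrier below 0 m and y of black_driver in the frame of carrier above 0 m) or (y of rest_pin_gauge in the frame of rest_black_driver above 0 m and y of pin_gauge in the frame of carrier below 0.056 m and y of black_driver in the frame of carrier above 0.056 m) or (y of rest_pin_gauge in the frame of rest_black_driver below 0 m and y of pin_gauge in the frame of carrier above -0.056 m and y of black_driver in the frame of carrier below -0.056 m) or (y of rest_pin_gauge in the frame of rest_black_driver below 0 m and y of pin_gauge in the frame of carrier above 0 m and y of black_driver in the frame of carrier below 0 m) or (y of rest_pin_gauge in the frame of rest_black_driver below 0 m and y of pin_gauge in the frame of carrier above 0.056 m and y of black_driver in the frame of carrier below 0.056 m)) and ((y of rest_pin_gauge in the frame of rest_blue_marker above 0 m and y of pin_gauge in the frame of carrier below -0.056 m and y of blue_marker in the frame of carrier above -0.056 m) or (y of rest_pin_gauge in the frame of rest_blue_marker above 0 m and y of pin_gauge in the frame of carrier below 0 m and y of blue_marker in the frame of carrier above 0 m) or (y of rest_pin_gauge in the frame of rest_blue_marker above 0 m and y of pin_gauge in the frame of carrier below 0.056 m and y of blue_marker in the frame of carrier above 0.056 m) or (y of rest_pin_gauge in the frame of rest_blue_marker below 0 m and y of pin_gauge in the frame of carrier above -0.056 m and y of blue_marker in the frame of carrier below -0.056 m) or (y of rest_pin_gauge in the frame of rest_blue_marker below 0 m and y of pin_gauge in the frame of carrier above 0 m and y of blue_marker in the frame of carrier below 0 m) or (y of rest_pin_gauge in the frame of rest_blue_marker below 0 m and y of pin_gauge in the frame of carrier above 0.056 m and y of blue_marker in the frame of carrier below 0.056 m)) and linear speed of each of red_driver, black_driver, blue_marker, pin_gauge below 0.02 m/s and velocity of joint keeper between -0.05 and 0.05 rad/s and value of joint keeper below 0.15 rad); the robot touches nothing.
It fails at once if a tool drops to the bench (height (world z) of any of red_driver, black_driver, blue_marker, pin_gauge below 0.016 m).
It also fails if it takes over 141 s, if anything falls off the work surface, if the arm or the gripper's body presses on something with over 40 N, if the wrist force passes 120 N, or if a joint passes its speed limit or range.

ROBOT

A 6-joint arm with a two-finger parallel gripper is mounted at the origin on a cart in front of the work surface, level with it; the furniture and walls round the work are solid. World frame = base frame: x ahead of the robot, y to its left, z up, the work surface at z = 0. Lengths are in m, angles in rad, forces in N, time in s.
With the tool pointing down it reaches from about 0.35 to 0.975 m from the base axis. Payload 4.9 kg.
Tool frame: the origin (TCP) lies at the very end of the fingers, on their centre line; the grasp point (between the pads) lies ctrl.grip_point_offset behind it (ctrl.grip_point_offset is the distance from the TCP to the grasp point, in m); z points along the fingers, y is the line along which they close (so a half turn about z gives the same grasp; the last joint's range is limited). The gripper opens to 85 mm and grips with 20 to 120 N. Pads are 22 mm wide; open, the fingers measure 114 mm over their backs; the gripper's body (76 mm by 85 mm) begins 54 mm behind the grasp point. The pads swing forward as they close: fully open they stand 13 mm farther back than shut.
Start: joints at [-1.394, 0.053, 1.613, -0, 1.476, -0.119], TCP at [0.182, -0.598, 0.231] pointing down, gripper open.
Joint ranges: [-3.01, 3.01], [-1.01, 2.22], [0.06, 2.58], [-1.02, 4.17], [0.09, 2.62], [-3.14, 3.14]. Speed limits (rad/s): [2.57, 2.57, 3.14, 3.14, 3.14, 3.14].

INTERFACE

Orientations are given as a rotation vector (axis times angle).
In Python, from station import ctrl gives the robot as it stands. The module is installed in compiled form; this text tells all that it offers.
- The arm moves only by the tool drive_tool, never from a script. Its argument "steps" is a list of rows, each an object with "translation": the shift along the tool's x, y, z normalised to -1 to 1, where 1 is 4 cm, a list of three; "angular": the turn, a rotation vector about the tool's x, y, z normalised to -1 to 1, where 1 is 8 degrees, a list of three; "gripper": the opening, from 0 (shut) to 1 (fully open). In form: [{"translation": [dx, dy, dz], "angular": [wx, wy, wz], "gripper": gripper}, ...]. A call has 1 to 8 rows; each row shifts and turns the commanded pose from where the row before left it, along the tool's axes as they then stand; what a row does not reach is not made up. A row lasts 1/8 s, in which the tool goes at most 62.5 mm and 10.7 degrees, less where a joint would pass 70% of its speed; a pose out of reach is approached as far as the arm can. A call with a number of a shift or a turn outside -1 to 1 is refused whole. A call with a gripper value outside its range is refused whole. The fingers move at their own pace and stop on an object; "force" is the grip in N (left out, the last holds). Time passes only in rows, so rows that do not move let the fingers close. It gives the time, the measured TCP pose, the force, the opening and the grip force at its end, in the units of the state.
- ctrl.get_obs(): the state, without advancing time (a new reading comes with each control period).
- ctrl.get_image(name): name is "scene" or "side" or "wrist"; returns a dict with "color" (400x640x3 uint8, red, green, blue), "depth" (400x640 float32, m along the optical axis (not along the pixel's ray), 0 where there is no reading), "fx", "fy", "cx", "cy" (pixels), "R" (3x3) and "t" (3): a world point X has camera coordinates R X + t. Camera axes: x right, y down, z forward; pixel columns grow to the right and rows downward; lengths in m; the calibration is good to about 2 mm. A picture is of the moment at which its call begins.
- ctrl.finish_job(): hands the job in; it is judged then, once.
The state is a dict: "t": time; "q": joint angles; "dq": joint speeds; "effort": joint torques, N m; "tool_pos": TCP position; "tool_rot": TCP orientation; "contact_force": force on the tool from outside, world axes, zero at the start; "wrist_torque": the same for the moment, N m; "opening": finger opening in m; "grip_force": force on a finger pad.
Only numpy, scipy, OpenCV 4.12 (cv2) and the standard library are available. Lean on these libraries where they do the work, as an engineer would, in place of code of your own. Each camera call takes 0.05 s, during which the arm holds its last target. There are 200 camera calls.

## Working session

There is one attempt and no reset: what is moved stays moved. The work goes in short steps, Python scripts to look and compute and a tool call to move; the robot and the scene stay as the last step left them, time stands still between calls to the robot, and variables do not carry over. Pictures are saved under pics/ and viewed, at most 14 in all, crops included, and the job is handed in when it is done.

Besides the shell and the picture viewer there is one more tool, called after "Emit:" in YAML: its name, and indented under it one key for each argument. drive_tool: Moves the arm, as the interface text tells. Its arguments: {"type":"object","properties":{"steps":{"type":"array"},"force":{"type":"number"}},"required":["steps"]}

```bash
mkdir -p pics; cat > h.py <<'E'
import numpy as np, cv2
from station import ctrl
def img(n):
    return ctrl.get_image(n)
def save(im,f,crop=None,s=1):
    c=im["color"][:,:,::-1]
    if crop: a,b,d,e=crop; c=c[b:e,a:d]
    if s!=1: c=cv2.resize(c,None,fx=s,fy=s,interpolation=cv2.INTER_CUBIC)
    cv2.imwrite(f,c)
def pts(im):
    h,w=im["depth"].shape; u,v=np.meshgrid(np.arange(w),np.arange(h)); d=im["depth"]
    c=np.stack([(u-im["cx"])/im["fx"]*d,(v-im["cy"])/im["fy"]*d,d],-1)
    return (c-im["t"])@im["R"]
def ray(im,u,v,z):
    d=np.array([(u-im["cx"])/im["fx"],(v-im["cy"])/im["fy"],1])@im["R"]; o=-im["R"].T@im["t"]
    return o+d*(z-o[2])/d[2]
E
python3 - <<'E'
from h import *
print(ctrl.grip_point_offset, ctrl.get_obs())
for n in ["scene","side","wrist"]:
    im=img(n); save(im,f"pics/{n}0.png"); print(n,-im["R"].T@im["t"])
    np.save(f"pics/{n}0.npy",im,allow_pickle=True)
E
```

```text
0.0187 {'t': 0.0, 'q': array([-1.39400287e+00,  5.33700589e-02,  1.61431490e+00, -2.54675382e-05,
        1.47602544e+00, -1.18996759e-01]), 'dq': array([ 1.46593126e-03,  1.93072875e-04,  5.61277377e-04, -2.92792762e-05,
        5.41818021e-04, -1.60877679e-03]), 'effort': array([ 1.62677155e-03, -3.93686128e+01, -3.70171523e+01, -1.06382444e-05,
        7.21002274e-03, -3.45611390e-06]), 'tool_pos': array([ 0.18206704, -0.59722436,  0.23004237]), 'tool_rot': array([-3.10520367e+00, -4.62626207e-01,  1.35830974e-04]), 'contact_force': array([-0.72266256,  0.24503411, -0.28822073]), 'wrist_torque': array([-0.0339648 ,  0.04555154, -0.01753065]), 'grip_force': 0.0, 'opening': 0.08552986949835034}
scene [-0.04401541 -0.49394164  0.44248471]
side [0.49569511 0.81411268 0.37612533]
wrist [ 0.24487343 -0.57833607  0.37345349]
```

View pics/scene0.png

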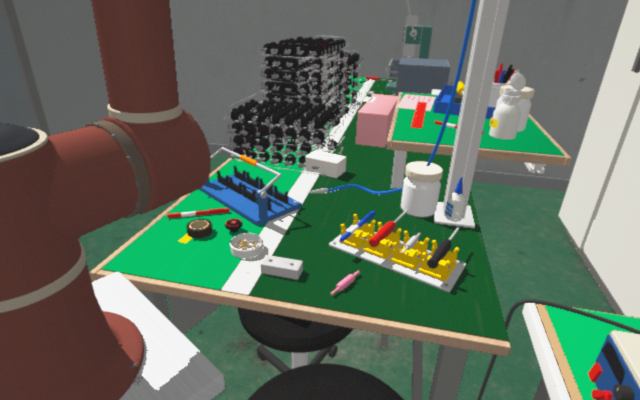

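View pics/side0.png

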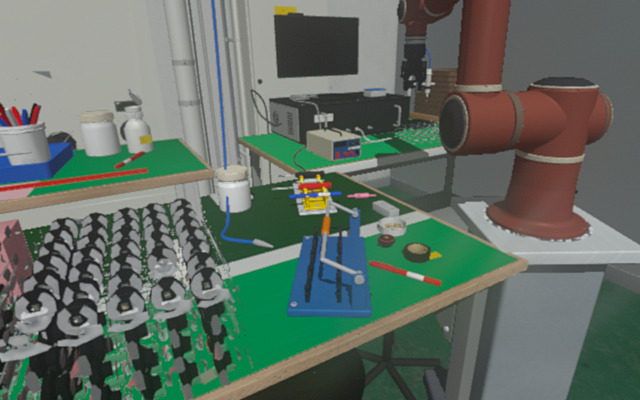

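Scene: the stand is at (400,250). Its tools, left to right, are blue marker (357,225), red driver (382,233), grey pin gauge (410,242) and black driver (440,252). The carrier is at (250,190) with the keeper raised partway and the orange sleeve at (245,158). Look-alikes are the pink gauge (345,283), the red/white stick (200,213) and the red items at the far bench (420,115). The side view shows the carrier at (330,280).

```bash
cat > m.py <<'E'
from h import *
import sys
def masks(im):
    hsv=cv2.cvtColor(im["color"],cv2.COLOR_RGB2HSV); P=pts(im)
    H,S,V=[hsv[...,i].astype(int) for i in range(3)]
    ok=(im["depth"]>0)&(P[...,2]>0.004)&(P[...,2]<0.25)&(P[...,0]>0.1)&(P[...,0]<1.1)&(abs(P[...,1])<0.75)
    m=dict(yellow=(H>20)&(H<32)&(S>150)&(V>80),blue=(H>100)&(H<122)&(S>130),red=((H<5)|(H>175))&(S>170),orange=(H>8)&(H<19)&(S>170),black=(V<50),grey=(S<40)&(V>80))
    return {k:v&ok for k,v in m.items()},P
E
python3 - <<'E'
from m import *
for n in ["scene","side"]:
    im=np.load(f"pics/{n}0.npy",allow_pickle=True).item(); M,P=masks(im)
    for k in ["yellow","blue","red","orange"]:
        nn,l,st,c=cv2.connectedComponentsWithStats(M[k].astype(np.uint8))
        for i in range(1,nn):
            if st[i,4]>25:
                p=P[l==i]; print(n,k,st[i],np.median(p,0).round(3),p.min(0).round(3),p.max(0).round(3))
E
```

```text
scene yellow [490 119   8   9  50] [ 0.973 -0.152  0.174] [ 0.965 -0.163  0.165] [ 0.982 -0.141  0.183]
scene yellow [354 214   5  10  34] [ 0.546 -0.064  0.036] [ 0.543 -0.067  0.024] [ 0.55  -0.059  0.045]
scene yellow [ 343  220  116   61 2211] [ 0.522 -0.196  0.02 ] [ 0.491 -0.28   0.005] [ 0.583 -0.07   0.048]
scene yellow [341 224   5  10  36] [ 0.496 -0.071  0.037] [ 0.494 -0.076  0.024] [ 0.501 -0.066  0.045]
scene yellow [404 231   6  13  48] [ 0.562 -0.174  0.033] [ 0.56  -0.178  0.019] [ 0.568 -0.169  0.045]
scene blue [428 100  29  64 366] [1.079 0.012 0.165] [ 0.751 -0.133  0.113] [1.1   0.069 0.25 ]
scene blue [229 175  31  18 167] [0.517 0.262 0.015] [0.475 0.172 0.013] [0.533 0.339 0.046]
scene blue [455 178   7  16  73] [ 0.744 -0.186  0.084] [ 0.738 -0.193  0.072] [ 0.749 -0.177  0.103]
scene blue [ 201  180  100   45 1702] [0.45  0.161 0.014] [0.421 0.095 0.004] [0.545 0.346 0.075]
scene blue [328 184  74  10 196] [0.732 0.052 0.009] [ 0.654 -0.049  0.004] [0.747 0.109 0.037]
scene blue [358 211  18  15  94] [ 0.557 -0.083  0.041] [ 0.523 -0.09   0.035] [ 0.591 -0.
[... 2051 characters left out ...]
] [ 0.657 -0.056  0.004] [0.748 0.113 0.046]
side blue [ 288  210   83  107 4464] [0.489 0.287 0.014] [0.422 0.101 0.004] [0.559 0.355 0.076]
side blue [326 237  12  25 250] [0.488 0.159 0.014] [0.476 0.106 0.011] [0.5   0.208 0.015]
side red [ 16 169 131  20 392] [1.007 0.08  0.143] [0.893 0.016 0.142] [1.1   0.136 0.144]
side red [299 182  32   7 131] [ 0.529 -0.133  0.046] [ 0.488 -0.148  0.038] [ 0.571 -0.125  0.051]
side red [395 269  11   6  36] [0.366 0.236 0.008] [0.358 0.23  0.005] [0.375 0.241 0.01 ]
side red [424 277  17   8  55] [0.317 0.267 0.007] [0.305 0.259 0.005] [0.329 0.274 0.01 ]
side orange [322 217   8  17 105] [0.499 0.232 0.101] [0.493 0.197 0.096] [0.506 0.256 0.103]
```

```bash
python3 - <<'E'
from m import *
im=np.load("pics/scene0.npy",allow_pickle=True).item()
save(im,"pics/sc_a.png",(160,130,320,250),5)
save(im,"pics/sc_b.png",(310,190,480,300),4.7)
E
```

```text
(no output)
```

View pics/sc_b.png

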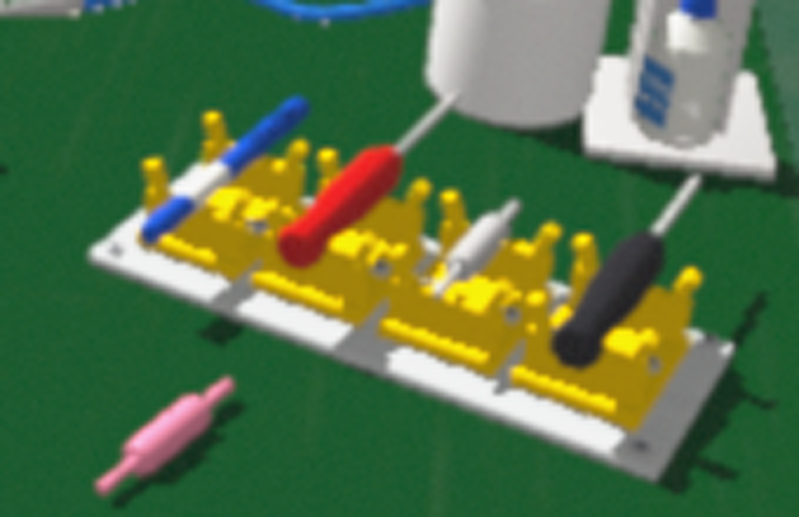

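The crop confirms the order left to right: marker (225,170), red (340,205), grey gauge (480,240), black (610,300). The pink look-alike at (165,430) lies on the bench. So the carrier, left to right, becomes black, gauge, red, marker. Next I fit the frames roughly and plan a look from above.

```bash
cat > p.py <<'E'
from h import *
from scipy.spatial.transform import Rotation as Ro
def plan(x,y,z,psi):
    "psi: direction of tool x in world; prints turn units (first), then shift units along the tool axes after the turn"
    o=ctrl.get_obs(); R0=Ro.from_rotvec(o["tool_rot"]); c,s=np.cos(psi),np.sin(psi)
    R1=Ro.from_matrix([[c,s,0],[s,-c,0],[0,0,-1]])
    w=(R0.inv()*R1).as_rotvec()/np.deg2rad(8)
    d=R1.inv().apply(np.array([x,y,z])-o["tool_pos"])/0.04
    print("t",round(o["t"],2),"turn",w.round(2),"shift",d.round(2))
E
python3 - <<'E'
from m import *
from p import plan
for k,lo,hi,ybox in [("blue",.010,.018,(.08,.37)),("yellow",.0,.06,(-.32,0))]:
    A=[]
    for n in ["scene","side"]:
        im=np.load(f"pics/{n}0.npy",allow_pickle=True).item(); M,P=masks(im)
        p=P[M[k]]; p=p[(p[:,2]>lo)&(p[:,2]<hi)&(p[:,1]>ybox[0])&(p[:,1]<ybox[1])&(p[:,0]<.6)]
        print(k,n,cv2.minAreaRect((p[:,:2]*1000).astype(np.float32))); A.append(p)
    print(cv2.minAreaRect((np.vstack(A)[:,:2]*1000).astype(np.float32)))
im=np.load("pics/wrist0.npy",allow_pickle=True).item(); print(im["fx"],im["R"])
plan(.45,-.17,.25,0.15)
E
```

```text
blue scene ((488.0295104980469, 220.8486785888672), (246.5244598388672, 124.79397583007812), 86.76558685302734)
blue side ((490.7099914550781, 227.70443725585938), (249.30752563476562, 127.55728149414062), 87.4952163696289)
((489.6384582519531, 225.03195190429688), (254.7575225830078, 129.4142303466797), 87.46784210205078)
yellow scene ((530.6533203125, -170.41766357421875), (74.70829010009766, 216.45272827148438), 8.14156436920166)
yellow side ((538.970458984375, -159.8914794921875), (59.754207611083984, 210.1050262451172), 7.863184452056885)
((536.004150390625, -166.91468811035156), (75.63642883300781, 224.15806579589844), 4.791865348815918)
350.61992351833095 [[ 0.29073138 -0.95680387 -0.00127618]
 [-0.92460818 -0.28129109  0.25685607]
 [-0.24611986 -0.07349615 -0.96644883]]
t 0.15 turn [-0.01 -0.    1.04] shift [ 8.22 -9.56 -0.49]
```

Emit:
drive_tool:
  steps:
    - {"translation": [0, 0, -0.5], "angular": [0, 0, 1], "gripper": 0.5}
    - {"translation": [0.8, -0.9, 0], "angular": [0, 0, 0], "gripper": 0.5}
    - {"translation": [0.8, -0.9, 0], "angular": [0, 0, 0], "gripper": 0.5}
    - {"translation": [0.8, -0.9, 0], "angular": [0, 0, 0], "gripper": 0.5}
    - {"translation": [0.8, -0.9, 0], "angular": [0, 0, 0], "gripper": 0.5}
    - {"translation": [0.8, -0.9, 0], "angular": [0, 0, 0], "gripper": 0.5}
    - {"translation": [0.8, -0.9, 0], "angular": [0, 0, 0], "gripper": 0.5}
    - {"translation": [0.8, -0.9, 0], "angular": [0, 0, 0], "gripper": 0.5}

```text
t: 1.15
tool_pos: [0.3648, -0.3125, 0.251]
tool_rot: [-3.132, -0.245, 0.0]
contact_force: [0.9, -0.0, 0.2]
opening: 0.0424
grip_force: 0.0
```

Emit:
drive_tool:
  steps:
    - {"translation": [0.8, -0.9, 0], "angular": [0, 0, 0], "gripper": 0.5}
    - {"translation": [0.8, -0.9, 0], "angular": [0, 0, 0], "gripper": 0.5}
    - {"translation": [0.8, -0.9, 0], "angular": [0, 0, 0], "gripper": 0.5}
    - {"translation": [0, 0, 0], "angular": [0, 0, 0], "gripper": 0.5}
    - {"translation": [0, 0, 0], "angular": [0, 0, 0], "gripper": 0.5}

```text
t: 1.78
tool_pos: [0.442, -0.1926, 0.251]
tool_rot: [3.132, 0.246, -0.001]
contact_force: [0.2, -0.2, -0.3]
opening: 0.0426
grip_force: 0.0
```

```bash
python3 - <<'E'
from m import *
from p import plan
plan(.45,-.17,.25,0.15)
im=img("wrist"); np.save("pics/wst.npy",im); save(im,"pics/wst.png")
E
```

```text
t 1.77 turn [0.   0.01 0.05] shift [ 0.28 -0.53  0.03]
```

View pics/wst.png

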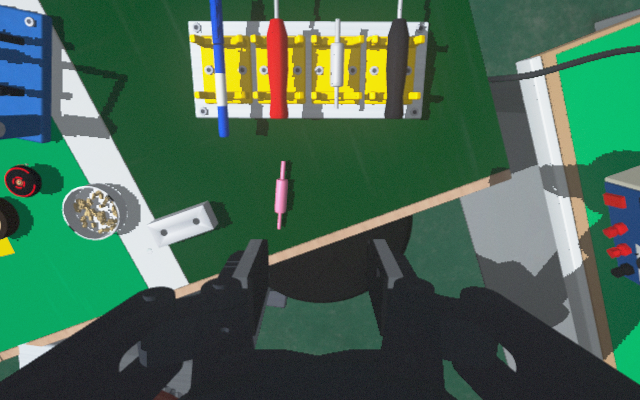

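The view from above shows marker (220,75), red handle (277,70), grey gauge (337,62) and black handle (398,70) on their rests. The pink look-alike is at (282,195).

```bash
cat > tools.py <<'E'
from m import *
def tools(im,zb=.032,roi=None):
    """handle/tool centres and direction (angle of length axis in world) lying at underside height zb"""
    hsv=cv2.cvtColor(im["color"],cv2.COLOR_RGB2HSV); P=pts(im); H,S,V=[hsv[...,i].astype(int) for i in range(3)]
    z=P[...,2]; near=(im["depth"]>0)&(z>zb+.001)&(z<zb+.03)
    if roi: near&=(P[...,0]>roi[0])&(P[...,0]<roi[1])&(P[...,1]>roi[2])&(P[...,1]<roi[3])
    mk=dict(red_driver=(((H<6)|(H>174))&(S>150),.0098),black_driver=((V<75)&(S<90),.0098),blue_marker=((H>100)&(H<125)&(S>120),.006),pin_gauge=((S<50)&(V>75)&(V<250),.0065))
    for k,(m,r) in mk.items():
        n,l,st,c=cv2.connectedComponentsWithStats((m&near).astype(np.uint8),connectivity=8)
        for i in range(1,n):
            if st[i,4]<60: continue
            vv,uu=np.nonzero(l==i)
            w=np.array([ray(im,u,v,zb+r)[:2] for u,v in zip(uu,vv)]); rc=cv2.minAreaRect((w*1000).astype(np.float32))
            mean,ev=cv2.PCACompute((w).astype(np.float32),None)
            a=np.arctan2(ev[0,1],ev[0,0]); a=(a+np.pi/2)%np.pi-np.pi/2
            print(k,st[i].tolist(),"ctr",np.round(rc[0],1),"size",np.round(rc[1],1),"ang",round(float(a),3),"ztop",np.percentile(z[l==i],90).round(4))
E
python3 - <<'E'
from tools import *
im=np.load("pics/wst.npy",allow_pickle=True).item()
tools(im,.032,(.4,.68,-.35,.0))
# plate + yellow rect
hsv=cv2.cvtColor(im["color"],cv2.COLOR_RGB2HSV)
M,P=masks(im); y=M["yellow"]&(P[...,0]>.4)&(P[...,1]<0); 
n,l,st,c=cv2.connectedComponentsWithStats(y.astype(np.uint8))
p=P[y]; t=p[p[:,2]>.036]; print("posts",cv2.minAreaRect((t[:,:2]*1000).astype(np.float32)),t[:,2].max(), cv2.minAreaRect((p[:,:2]*1000).astype(np.float32)))
E
```

```text
red_driver [267, 19, 21, 100, 1692] ctr [ 531.8 -139.8] size [88.5 17.9] ang 0.155 ztop 0.052
black_driver [385, 18, 24, 101, 1671] ctr [ 549.8 -251.4] size [89.3 18.8] ang 0.151 ztop 0.0521
blue_marker [210, 0, 14, 73, 714] ctr [552.7 -80.6] size [62.2 10.4] ang 0.139 ztop 0.0444
blue_marker [218, 106, 11, 31, 281] ctr [476.4 -92.5] size [29.1  9.7] ang 0.169 ztop 0.0431
pin_gauge [275, 0, 4, 18, 72] ctr [ 585.  -132.3] size [14.2  2.8] ang 0.124 ztop 0.0451
pin_gauge [397, 0, 6, 19, 80] ctr [ 602.1 -244. ] size [15.   3.8] ang 0.157 ztop 0.0458
pin_gauge [331, 18, 13, 91, 723] ctr [ 546.1 -195.2] size [80.6 11.3] ang 0.148 ztop 0.0458
pin_gauge [215, 73, 13, 36, 322] ctr [504.9 -87.8] size [32.8  9.8] ang 0.182 ztop 0.0433
posts ((536.6746215820312, -168.13577270507812), (60.38854217529297, 216.54129028320312), 8.7781343460083) 0.047501744876835124 ((539.6910400390625, -170.852294921875), (65.84114074707031, 223.18896484375), 8.881033897399902)
```

Measurements agree with the description: the handles are 89 mm long, the gauge 80 mm, and the row spacing and heights match. Stand yaw is 0.153. Now I look at the carrier from above.

```bash
python3 -c "
from p import plan; plan(.49,.22,.29,-.044)"
```

```text
t 1.82 turn [0.   0.   1.43] shift [  0.75 -10.37  -0.97]
```

Emit:
drive_tool:
  steps:
    - {"translation": [0, 0, -0.5], "angular": [0, 0, 0.7], "gripper": 0.5}
    - {"translation": [0, 0, -0.5], "angular": [0, 0, 0.7], "gripper": 0.5}
    - {"translation": [0.1, -1, 0], "angular": [0, 0, 0], "gripper": 0.5}
    - {"translation": [0.1, -1, 0], "angular": [0, 0, 0], "gripper": 0.5}
    - {"translation": [0.1, -1, 0], "angular": [0, 0, 0], "gripper": 0.5}
    - {"translation": [0.1, -1, 0], "angular": [0, 0, 0], "gripper": 0.5}
    - {"translation": [0.1, -1, 0], "angular": [0, 0, 0], "gripper": 0.5}
    - {"translation": [0.1, -1, 0], "angular": [0, 0, 0], "gripper": 0.5}

```text
t: 2.82
tool_pos: [0.4758, 0.0462, 0.2913]
tool_rot: [3.141, -0.066, 0.0]
contact_force: [0.6, -0.5, -0.3]
opening: 0.0426
grip_force: 0.0
```

Emit:
drive_tool:
  steps:
    - {"translation": [0.1, -1, 0], "angular": [0, 0, 0], "gripper": 0.5}
    - {"translation": [0, -1, 0], "angular": [0, 0, 0], "gripper": 0.5}
    - {"translation": [0, -1, 0], "angular": [0, 0, 0], "gripper": 0.5}
    - {"translation": [0, -1, 0], "angular": [0, 0, 0], "gripper": 0.5}
    - {"translation": [0, 0, 0], "angular": [0, 0, 0], "gripper": 0.5}
    - {"translation": [0, 0, 0], "angular": [0, 0, 0], "gripper": 0.5}

```text
t: 3.58
tool_pos: [0.4863, 0.2049, 0.2911]
tool_rot: [3.14, -0.064, -0.0]
contact_force: [0.4, 0.2, -1.0]
opening: 0.0425
grip_force: 0.0
```

```bash
python3 - <<'E'
from m import *
from p import plan
im=img("wrist"); np.save("pics/wca.npy",im); save(im,"pics/wca.png")
print(ctrl.get_obs()["q"])
M,P=masks(im)
b=M["blue"]&(P[...,2]>.010)&(P[...,2]<.019); p=P[b]; print("base",cv2.minAreaRect((p[:,:2]*1000).astype(np.float32)))
b=M["black"]&(P[...,2]>.030)&(P[...,2]<.052)&(P[...,1]>.05)&(P[...,1]<.4)&(P[...,0]<.6)&(P[...,0]>.4)
p=P[b]; print("posts",len(p),cv2.minAreaRect((p[:,:2]*1000).astype(np.float32)),np.percentile(p[:,2],98))
o=M["orange"]&(P[...,2]>.05); n,l,st,c=cv2.connectedComponentsWithStats(o.astype(np.uint8)); i=1+st[1:,4].argmax(); p=P[l==i]; print("sleeve",st[i],cv2.minAreaRect((p[:,:2]*1000).astype(np.float32)),p[:,2].max(),p.mean(0))
plan(.49,.22,.29,-.044)
E
```

```text
[ 2.57559738e-01 -2.10542809e-01  1.76263641e+00 -4.23015390e-04
  1.58975089e+00  1.86971985e+00]
base ((527.226318359375, 140.0161590576172), (218.78819274902344, 459.8392333984375), 22.63409423828125)
posts 98 ((503.9118347167969, 242.91207885742188), (170.16712951660156, 54.7214469909668), 88.13445281982422) 0.04541724211026137
sleeve [265 155  62  13 719] ((499.920166015625, 225.00375366210938), (58.521060943603516, 12.21073055267334), 86.23990631103516) 0.1049680131610934 [0.50040751 0.22448479 0.10209769]
t 3.62 turn [0.   0.   0.02] shift [ 0.08 -0.39  0.03]
```

View pics/wca.png

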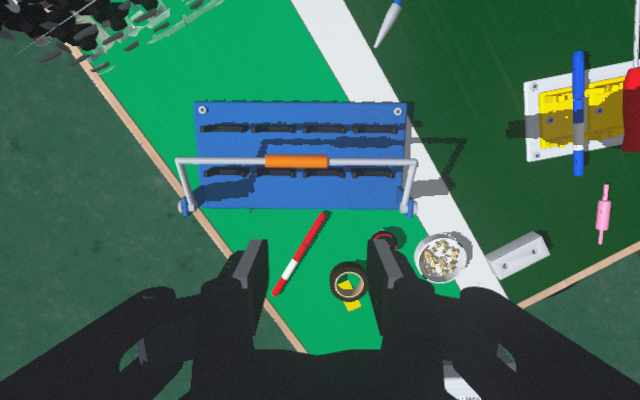

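The carrier base runs from (195,100) to (407,209), with four slot pairs of black posts at rows 128 and 172. The keeper is partly raised, sleeve at (296,161), and the hinge cheeks are at (186,206) and (409,206). Refining the carrier frame.

```bash
python3 - <<'E'
from m import *
im=np.load("pics/wca.npy",allow_pickle=True).item(); P=pts(im)
hsv=cv2.cvtColor(im["color"],cv2.COLOR_RGB2HSV); H,S,V=[hsv[...,i].astype(int) for i in range(3)]
box=np.zeros(H.shape,bool); box[95:215,170:425]=1
b=box&(H>100)&(H<122)&(S>130)&(P[...,2]>.008)&(P[...,2]<.02)
b=cv2.morphologyEx(b.astype(np.uint8),cv2.MORPH_OPEN,np.ones((3,3)))>0
vv,uu=np.nonzero(b); w=np.array([ray(im,u,v,.014)[:2] for u,v in zip(uu,vv)]); print("base",cv2.minAreaRect((w*1000).astype(np.float32)))
p=box&(V<70)&(P[...,2]>.028)&(P[...,2]<.052)
n,l,st,c=cv2.connectedComponentsWithStats(p.astype(np.uint8))
for i in range(1,n):
    if st[i,4]>15: q=P[l==i]; print("post",st[i],(1000*q.mean(0)).round(1),"rect",cv2.minAreaRect((q[:,:2]*1000).astype(np.float32)))
E
```

```text
base ((491.6497802734375, 225.14935302734375), (247.381591796875, 128.47268676757812), 87.17108154296875)
post [203 125  44   7 207] [531.2 306.4  35.9] rect ((530.9782104492188, 305.1979675292969), (44.42982482910156, 6.3509087562561035), 88.1415786743164)
post [255 125  41   8 243] [528.1 251.9  35.3] rect ((527.9229125976562, 249.29556274414062), (43.7834358215332, 6.663897514343262), 87.23113250732422)
post [305 126  42   7 202] [525.4 195.2  35.9] rect ((525.2620849609375, 194.210205078125), (44.88593673706055, 6.444740295410156), 87.17915344238281)
post [354 126  44   7 207] [523.1 137.8  35.5] rect ((522.7443237304688, 139.52471923828125), (47.056026458740234, 6.407512187957764), 86.74024963378906)
post [206 168  43   9 242] [481.3 309.6  35.2] rect ((480.928466796875, 307.8052978515625), (44.44257354736328, 6.803128719329834), 87.42724609375)
post [256 169  40   8 237] [478.8 253.2  35. ] rect ((478.41949462890625, 253.41363525390625), (46.273033142089844, 6.2310099601745605), 87.22744750976562)
post [304 169  41   9 239] [476.3 197.2  34.9] rect ((475.85028076171875, 197.6551513671875), (45.34141540527344, 6.152321815490723), 86.85845184326172)
post [352 169  42   9 234] [473.1 141.1  34.9] rect ((472.7970886230469, 142.79248046875), (46.468990325927734, 6.801234722137451), 87.07674407958984)
```

Carrier frame: origin (0.502, 0.224), yaw −0.05. Keeper at about 0.49 rad, checked from x and from z. I'll push it open with the closed fingers from its far side.

```bash
cat >> p.py <<'E'
def car(x,y,z): c,s=np.cos(-.05),np.sin(-.05); return .5018+c*x-s*y,.2243+s*x+c*y,z
def planc(x,y,z): plan(*car(x,y,z),-.05)
E
python3 -c "
from p import *; planc(.036,0,.082); planc(-.061,0,.108)"
```

```text
t 3.62 turn [0.   0.   0.06] shift [ 1.26 -0.51  5.23]
t 3.62 turn [0.   0.   0.06] shift [-1.16 -0.51  4.58]
```

Emit:
drive_tool:
  steps:
    - {"translation": [0.65, -0.25, 0], "angular": [0, 0, 0.06], "gripper": 0}
    - {"translation": [0.65, -0.25, 0.4], "angular": [0, 0, 0], "gripper": 0}
    - {"translation": [0, 0, 0.9], "angular": [0, 0, 0], "gripper": 0}
    - {"translation": [0, 0, 1], "angular": [0, 0, 0], "gripper": 0}
    - {"translation": [0, 0, 1], "angular": [0, 0, 0], "gripper": 0}
    - {"translation": [0, 0, 1], "angular": [0, 0, 0], "gripper": 0}
    - {"translation": [0, 0, 0.9], "angular": [0, 0, 0], "gripper": 0}
    - {"translation": [0, 0, 0], "angular": [0, 0, 0], "gripper": 0}

```text
t: 4.62
tool_pos: [0.5364, 0.2217, 0.0798]
tool_rot: [3.138, -0.078, -0.011]
contact_force: [-0.6, 0.5, -0.6]
opening: 0.0001
grip_force: 0.0
```

```bash
python3 -c "
from p import *; planc(.036,0,.082); planc(-.061,0,.108)"
```

```text
t 4.62 turn [0.02 0.05 0.  ] shift [ 0.03 -0.02 -0.05]
t 4.62 turn [0.02 0.05 0.  ] shift [-2.39 -0.02 -0.7 ]
```

Emit:
drive_tool:
  steps:
    - {"translation": [-0.5, 0, 0], "angular": [0, 0, 0], "gripper": 0}
    - {"translation": [-0.3, 0, -0.35], "angular": [0, 0, 0], "gripper": 0}
    - {"translation": [-0.3, 0, -0.22], "angular": [0, 0, 0], "gripper": 0}
    - {"translation": [-0.3, 0, -0.12], "angular": [0, 0, 0], "gripper": 0}
    - {"translation": [-0.3, 0, -0.05], "angular": [0, 0, 0], "gripper": 0}
    - {"translation": [-0.3, 0, 0], "angular": [0, 0, 0], "gripper": 0}
    - {"translation": [-0.3, 0, 0], "angular": [0, 0, 0], "gripper": 0}
    - {"translation": [-0.12, 0, 0], "angular": [0, 0, 0], "gripper": 0}

```text
t: 5.62
tool_pos: [0.4403, 0.2283, 0.1116]
tool_rot: [3.14, -0.074, -0.004]
contact_force: [1.4, 0.5, -0.7]
opening: 0.0003
grip_force: 0.7
```

```bash
cat > keep.py <<'E'
from m import *
def keep():
  for n in ["scene","side"]:
    im=img(n); M,P=masks(im); o=M["orange"]&(P[...,2]>.05)&(P[...,0]<.6)&(P[...,1]>.1)
    k,l,st,c=cv2.connectedComponentsWithStats(o.astype(np.uint8))
    if k<2: print(n,"none"); continue
    i=1+st[1:,4].argmax(); p=P[l==i]; m=np.median(p,0)
    d=m[:2]-[.5018,.2243]; x=d[0]*np.cos(-.05)+d[1]*np.sin(-.05)
    print(n,st[i],m.round(4),"carrier x",round(x,4),"ang",round(float(np.arctan2(m[2]-.07,x+.055)),2))
E
python3 -c "
from keep import *; from p import *; keep(); planc(-.061,0,.108); planc(-.05,0,.2)"
```

```text
scene [211 150  18  12  74] [0.4199 0.2236 0.1287] carrier x -0.0817 ang 2.0
side [368 202   8  17  84] [0.4233 0.2391 0.1305] carrier x -0.0791 ang 1.95
t 5.72 turn [0.01 0.02 0.02] shift [0.01 0.02 0.1 ]
t 5.72 turn [0.01 0.02 0.02] shift [ 0.28  0.02 -2.2 ]
```

The keeper is at about 1.97 rad, clear of loading. Now the black driver.

Emit:
drive_tool:
  steps:
    - {"translation": [0.3, 0, -0.2], "angular": [0, 0, 0], "gripper": 0}
    - {"translation": [0, 0, -1], "angular": [0, 0, -0.7], "gripper": 0.5}
    - {"translation": [0, 0.5, -1], "angular": [0, 0, -0.7], "gripper": 0.5}
    - {"translation": [0.2, 1, 0], "angular": [0, 0, 0], "gripper": 0.5}
    - {"translation": [0.2, 1, 0], "angular": [0, 0, 0], "gripper": 0.5}
    - {"translation": [0.2, 1, 0], "angular": [0, 0, 0], "gripper": 0.5}
    - {"translation": [0.2, 1, 0], "angular": [0, 0, 0], "gripper": 0.5}
    - {"translation": [0.2, 1, 0], "angular": [0, 0, 0], "gripper": 0.5}

```text
t: 6.72
tool_pos: [0.5255, 0.0142, 0.2017]
tool_rot: [3.133, 0.231, 0.001]
contact_force: [0.8, -0.1, -0.8]
opening: 0.0426
grip_force: 0.0
```

```bash
python3 -c "
from p import *; plan(.55,-.2514,.12,.153)"
```

```text
t 6.72 turn [ 0.   -0.01 -0.04] shift [-0.41  6.66  2.04]
```

Emit:
drive_tool:
  steps:
    - {"translation": [-0.1, 0.9, 0], "angular": [0, 0, 0], "gripper": 0.5}
    - {"translation": [-0.1, 0.9, 0], "angular": [0, 0, 0], "gripper": 0.5}
    - {"translation": [-0.1, 0.9, 0], "angular": [0, 0, 0], "gripper": 0.5}
    - {"translation": [-0.1, 0.9, 0.5], "angular": [0, 0, 0], "gripper": 0.5}
    - {"translation": [0, 0.9, 0.5], "angular": [0, 0, 0], "gripper": 0.5}
    - {"translation": [0, 0.9, 0.5], "angular": [0, 0, 0], "gripper": 0.5}
    - {"translation": [0, 0.8, 0.5], "angular": [0, 0, 0], "gripper": 0.5}
    - {"translation": [0, 0, 0], "angular": [0, 0, 0], "gripper": 0.5}

```text
t: 7.72
tool_pos: [0.5443, -0.2337, 0.1191]
tool_rot: [-3.132, -0.227, 0.005]
contact_force: [0.4, 0.7, 0.4]
opening: 0.0426
grip_force: 0.0
```

```bash
python3 -c "
from p import *; plan(.55,-.2514,.025,.153)"
```

```text
t 7.72 turn [-0.01  0.02 -0.06] shift [0.07 0.46 2.35]
```

Emit:
drive_tool:
  steps:
    - {"translation": [0.07, 0.46, 0], "angular": [0, 0, -0.06], "gripper": 0.5}
    - {"translation": [0, 0, 0.6], "angular": [0, 0, 0], "gripper": 0.5}
    - {"translation": [0, 0, 0.6], "angular": [0, 0, 0], "gripper": 0.5}
    - {"translation": [0, 0, 0.4], "angular": [0, 0, 0], "gripper": 0.5}
    - {"translation": [0, 0, 0], "angular": [0, 0, 0], "gripper": 0.5}

```text
t: 8.35
tool_pos: [0.55, -0.2491, 0.0561]
tool_rot: [-3.131, -0.246, 0.002]
contact_force: [-0.4, 0.4, -0.1]
opening: 0.0425
grip_force: 0.0
```

```bash
python3 - <<'E'
from p import *
plan(.55,-.2514,.025,.153); im=img("wrist"); save(im,"pics/wb.png")
E
```

```text
t 8.35 turn [-0.01  0.01  0.03] shift [-0.01  0.06  0.78]
```

View pics/wb.png

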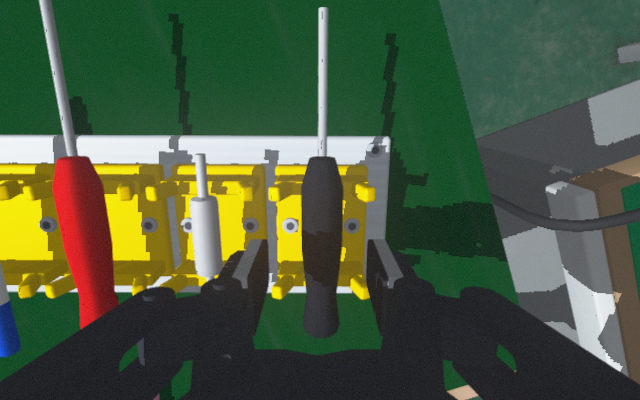

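The black handle at (321,245) sits centred between the fingers (250 and 385). The gauge at (205,235) is clear. Descend and close.

Emit:
drive_tool:
  steps:
    - {"translation": [0, 0.06, 0.4], "angular": [0, 0, 0], "gripper": 0.5}
    - {"translation": [0, 0, 0.38], "angular": [0, 0, 0], "gripper": 0.5}
    - {"translation": [0, 0, 0], "angular": [0, 0, 0], "gripper": 0}
    - {"translation": [0, 0, 0], "angular": [0, 0, 0], "gripper": 0}
    - {"translation": [0, 0, 0], "angular": [0, 0, 0], "gripper": 0}
    - {"translation": [0, 0, 0], "angular": [0, 0, 0], "gripper": 0}
  force: 40

```text
t: 9.15
tool_pos: [0.551, -0.252, 0.0262]
tool_rot: [3.132, 0.245, 0.001]
contact_force: [0.5, 0.2, -0.9]
opening: 0.0185
grip_force: 39.0
```

Emit:
drive_tool:
  steps:
    - {"translation": [0, 0, -0.5], "angular": [0, 0, 0], "gripper": 0}
    - {"translation": [0, 0, -0.9], "angular": [0, 0, 0], "gripper": 0}
    - {"translation": [0, 0, -1], "angular": [0, 0, 0], "gripper": 0}
    - {"translation": [0, 0, -1], "angular": [0, 0, 0.5], "gripper": 0}
    - {"translation": [0, 0, -0.2], "angular": [0, 0, 0.5], "gripper": 0}
    - {"translation": [0, -0.6, 0], "angular": [0, 0, 0.45], "gripper": 0}

```text
t: 9.9
tool_pos: [0.5515, -0.2292, 0.1738]
tool_rot: [3.138, -0.079, 0.008]
contact_force: [0.5, 1.1, -1.4]
opening: 0.0183
grip_force: 39.1
```

```bash
python3 -c "
from p import *; planc(0,.084,.12); print(ctrl.get_obs()['opening'])"
```

```text
t 9.9 turn [ 0.02 -0.04 -0.  ] shift [ -1.81 -13.36   1.34]
0.01825782380686233
```

Emit:
drive_tool:
  steps:
    - {"translation": [-0.1, -0.9, 0], "angular": [0, 0, 0], "gripper": 0}
    - {"translation": [-0.15, -1, 0], "angular": [0, 0, 0], "gripper": 0}
    - {"translation": [-0.15, -1, 0], "angular": [0, 0, 0], "gripper": 0}
    - {"translation": [-0.15, -1, 0], "angular": [0, 0, 0], "gripper": 0}
    - {"translation": [-0.15, -1, 0], "angular": [0, 0, 0], "gripper": 0}
    - {"translation": [-0.15, -1, 0], "angular": [0, 0, 0], "gripper": 0}
    - {"translation": [-0.15, -1, 0], "angular": [0, 0, 0], "gripper": 0}
    - {"translation": [-0.15, -1, 0], "angular": [0, 0, 0], "gripper": 0}

```text
t: 10.9
tool_pos: [0.5191, 0.0913, 0.1717]
tool_rot: [-3.141, 0.073, -0.004]
contact_force: [-0.3, 0.3, -0.1]
opening: 0.0181
grip_force: 39.1
```

Emit:
drive_tool:
  steps:
    - {"translation": [-0.15, -1, 0], "angular": [0, 0, 0], "gripper": 0}
    - {"translation": [-0.15, -1, 0], "angular": [0, 0, 0], "gripper": 0}
    - {"translation": [-0.1, -1, 0], "angular": [0, 0, 0], "gripper": 0}
    - {"translation": [-0.1, -1, 0], "angular": [0, 0, 0], "gripper": 0}
    - {"translation": [0, -0.8, 0], "angular": [0, 0, 0], "gripper": 0}
    - {"translation": [0, 0, 0], "angular": [0, 0, 0], "gripper": 0}

```text
t: 11.65
tool_pos: [0.508, 0.2845, 0.1715]
tool_rot: [-3.14, 0.068, -0.003]
contact_force: [-0.0, 0.5, -0.8]
opening: 0.0182
grip_force: 39.2
```

```bash
python3 -c "
from p import *; planc(0,.084,.027); print(ctrl.get_obs()['opening'])"
```

```text
t 11.65 turn [-0.01 -0.01  0.05] shift [-0.08 -0.59  3.61]
0.01821764018808385
```

Emit:
drive_tool:
  steps:
    - {"translation": [-0.04, -0.35, 0], "angular": [0, 0, 0.05], "gripper": 0}
    - {"translation": [-0.04, -0.24, 0.5], "angular": [0, 0, 0], "gripper": 0}
    - {"translation": [0, 0, 0.9], "angular": [0, 0, 0], "gripper": 0}
    - {"translation": [0, 0, 0.8], "angular": [0, 0, 0], "gripper": 0}
    - {"translation": [0, 0, 0.6], "angular": [0, 0, 0], "gripper": 0}
    - {"translation": [0, 0, 0.4], "angular": [0, 0, 0], "gripper": 0}
    - {"translation": [0, 0, 0.2], "angular": [0, 0, 0], "gripper": 0}
    - {"translation": [0, 0, 0], "angular": [0, 0, 0], "gripper": 0}

```text
t: 12.65
tool_pos: [0.5057, 0.3063, 0.0334]
tool_rot: [3.14, -0.084, -0.001]
contact_force: [-0.1, 0.1, -0.1]
opening: 0.0182
grip_force: 39.2
```

```bash
python3 -c "
from p import *; planc(0,.084,.026); print(ctrl.get_obs()['contact_force'])"
```

```text
t 12.65 turn [ 0.    0.   -0.02] shift [ 0.   -0.05  0.18]
[-0.11671505  0.09441344 -0.0903099 ]
```

Emit:
drive_tool:
  steps:
    - {"translation": [0, -0.04, 0.16], "angular": [0, 0, 0], "gripper": 0}
    - {"translation": [0, 0, 0], "angular": [0, 0, 0], "gripper": 0.25}
    - {"translation": [0, 0, 0], "angular": [0, 0, 0], "gripper": 0.5}
    - {"translation": [0, 0, 0], "angular": [0, 0, 0], "gripper": 0.5}
    - {"translation": [0, 0, 0], "angular": [0, 0, 0], "gripper": 0.5}
    - {"translation": [0, 0, -0.7], "angular": [0, 0, 0], "gripper": 0.5}
    - {"translation": [0, 0, -1], "angular": [0, 0, 0], "gripper": 0.5}
    - {"translation": [0, 0, -1], "angular": [0, 0, 0], "gripper": 0.5}

```text
t: 13.65
tool_pos: [0.5057, 0.3079, 0.1363]
tool_rot: [3.14, -0.084, -0.001]
contact_force: [0.8, -0.2, 0.1]
opening: 0.0427
grip_force: 0.0
```

```bash
python3 - <<'E'
from tools import *
from p import *
im=img("wrist"); np.save("pics/w1.npy",im); tools(im,.032,(.42,.62,.08,.37)); 
plan(.546,-.1952,.16,.153)
E
```

```text
black_driver [298, 138, 35, 126, 2761] ctr [504.  310.9] size [23.1 91.4] ang -0.054 ztop 0.0519
black_driver [495, 159, 23, 12, 143] ctr [524.4 177.7] size [15.4  6.8] ang 1.331 ztop 0.0454
black_driver [523, 159, 16, 12, 137] ctr [523.6 161.3] size [10.4  7.6] ang 1.07 ztop 0.0457
black_driver [569, 159, 32, 12, 262] ctr [521.7 124.3] size [21.9  7. ] ang 1.366 ztop 0.0453
black_driver [336, 160, 16, 12, 104] ctr [529.6 288.4] size [10.8  7.2] ang 1.125 ztop 0.0456
black_driver [560, 225, 25, 15, 220] ctr [472.1 125.2] size [19.2  7.2] ang 1.156 ztop 0.045
black_driver [283, 226, 16, 15, 109] ctr [482.8 329. ] size [ 7.6 12.7] ang -0.792 ztop 0.0458
black_driver [333, 227, 18, 14, 131] ctr [480.9 291. ] size [12.9  8.2] ang 0.872 ztop 0.0455
black_driver [409, 227, 19, 13, 131] ctr [477.7 236.5] size [15.6  5.9] ang 1.009 ztop 0.0455
black_driver [485, 226, 23, 14, 160] ctr [475.  181.3] size [16.8  7.1] ang 1.142 ztop 0.0454
black_driver [513, 228, 14, 12, 76] ctr [473.1 164.4] size [9.8 6.3] ang 0.827 ztop 0.0455
blue_marker [578, 253, 38, 43, 876] ctr [436.  102.5] size [36.2 21. ] ang 0.725 ztop 0.0578
blue_marker [269, 255, 5, 29, 128] ctr [453.2 345.8] size [ 3.  23.2] ang -0.094 ztop 0.0534
pin_gauge [314, 39, 6, 99, 489] ctr [580.5 304.5] size [ 3.4 61.5] ang -0.063 ztop 0.045
t 13.7 turn [-0.03 -0.07 -1.48] shift [-1.01 12.61 -0.42]
```

Black driver placed within 2 mm. Next, the grey gauge.

Emit:
drive_tool:
  steps:
    - {"translation": [0, 0, -0.4], "angular": [0, 0, -0.75], "gripper": 0.5}
    - {"translation": [0, 0.5, 0], "angular": [0, 0, -0.73], "gripper": 0.5}
    - {"translation": [-0.1, 1, 0], "angular": [0, 0, 0], "gripper": 0.5}
    - {"translation": [-0.1, 1, 0], "angular": [0, 0, 0], "gripper": 0.5}
    - {"translation": [-0.1, 1, 0], "angular": [0, 0, 0], "gripper": 0.5}
    - {"translation": [-0.1, 1, 0], "angular": [0, 0, 0], "gripper": 0.5}
    - {"translation": [-0.1, 1, 0], "angular": [0, 0, 0], "gripper": 0.5}
    - {"translation": [-0.1, 1, 0], "angular": [0, 0, 0], "gripper": 0.5}

```text
t: 14.7
tool_pos: [0.5198, 0.0459, 0.1514]
tool_rot: [3.132, 0.241, 0.001]
contact_force: [1.1, 0.6, -0.1]
opening: 0.0427
grip_force: 0.0
```

Emit:
drive_tool:
  steps:
    - {"translation": [-0.1, 1, 0], "angular": [0, 0, 0], "gripper": 0.5}
    - {"translation": [-0.1, 1, 0], "angular": [0, 0, 0], "gripper": 0.5}
    - {"translation": [-0.1, 1, 0], "angular": [0, 0, 0], "gripper": 0.5}
    - {"translation": [-0.1, 1, 0.5], "angular": [0, 0, 0], "gripper": 0.5}
    - {"translation": [0, 1, 0.5], "angular": [0, 0, 0], "gripper": 0.5}
    - {"translation": [0, 0.8, 0.5], "angular": [0, 0, 0], "gripper": 0.5}
    - {"translation": [0, 0, 0], "angular": [0, 0, 0], "gripper": 0.5}

```text
t: 15.58
tool_pos: [0.5383, -0.1858, 0.0892]
tool_rot: [-3.131, -0.236, 0.005]
contact_force: [0.0, -0.6, -0.4]
opening: 0.0426
grip_force: 0.0
```

```bash
python3 - <<'E'
from tools import *
from p import *
im=img("wrist"); tools(im,.032,(.42,.68,-.3,-.02)); 
plan(.546,-.1952,.021,.153)
E
```

```text
red_driver [216, 146, 38, 114, 3161] ctr [ 541.8 -138.4] size [66.5 19.4] ang 0.142 ztop 0.0519
blue_marker [117, 91, 36, 136, 2565] ctr [557.2 -79.9] size [75.9 11.5] ang 0.147 ztop 0.0441
blue_marker [143, 271, 19, 18, 230] ctr [485.3 -91. ] size [ 9.5 12.2] ang -0.949 ztop 0.0428
pin_gauge [220, 0, 18, 145, 1079] ctr [ 610.5 -127.4] size [71.3  4.4] ang 0.153 ztop 0.0449
pin_gauge [325, 142, 22, 134, 1885] ctr [ 545.1 -195.1] size [80.4 12. ] ang 0.155 ztop 0.0456
pin_gauge [136, 225, 24, 50, 839] ctr [504.9 -88.3] size [31.5 11. ] ang 0.146 ztop 0.043
t 15.62 turn [-0.01  0.01 -0.01] shift [0.14 0.28 1.73]
```

Emit:
drive_tool:
  steps:
    - {"translation": [0.13, 0.28, 0], "angular": [0, 0, 0], "gripper": 0.45}
    - {"translation": [0, 0, 0.6], "angular": [0, 0, 0], "gripper": 0.45}
    - {"translation": [0, 0, 0.6], "angular": [0, 0, 0], "gripper": 0.45}
    - {"translation": [0, 0, 0.35], "angular": [0, 0, 0], "gripper": 0.45}
    - {"translation": [0, 0, 0.15], "angular": [0, 0, 0], "gripper": 0.45}
    - {"translation": [0, 0, 0], "angular": [0, 0, 0], "gripper": 0.2}
    - {"translation": [0, 0, 0], "angular": [0, 0, 0], "gripper": 0}
    - {"translation": [0, 0, 0], "angular": [0, 0, 0], "gripper": 0}

```text
t: 16.62
tool_pos: [0.547, -0.1951, 0.0243]
tool_rot: [3.132, 0.241, 0.002]
contact_force: [0.2, -0.4, 1.8]
opening: 0.0122
grip_force: 41.9
```

Emit:
drive_tool:
  steps:
    - {"translation": [0, 0, 0], "angular": [0, 0, 0], "gripper": 0}
    - {"translation": [0, 0, 0], "angular": [0, 0, 0], "gripper": 0}

```text
t: 16.88
tool_pos: [0.547, -0.1951, 0.0242]
tool_rot: [3.132, 0.241, 0.002]
contact_force: [-0.5, -0.7, 5.2]
opening: 0.0121
grip_force: 42.3
```

Fingertips just touch the rest base at 0.024 (5 N), and the gauge is held. Carry it to slot +28.

Emit:
drive_tool:
  steps:
    - {"translation": [0, 0, -0.5], "angular": [0, 0, 0], "gripper": 0}
    - {"translation": [0, 0, -0.9], "angular": [0, 0, 0], "gripper": 0}
    - {"translation": [0, 0, -1], "angular": [0, 0, 0.5], "gripper": 0}
    - {"translation": [0, 0, -1], "angular": [0, 0, 0.5], "gripper": 0}
    - {"translation": [0, -0.6, -0.2], "angular": [0, 0, 0.45], "gripper": 0}
    - {"translation": [-0.15, -1, 0], "angular": [0, 0, 0], "gripper": 0}
    - {"translation": [-0.15, -1, 0], "angular": [0, 0, 0], "gripper": 0}
    - {"translation": [-0.15, -1, 0], "angular": [0, 0, 0], "gripper": 0}

```text
t: 17.88
tool_pos: [0.5336, -0.0489, 0.1683]
tool_rot: [3.141, -0.078, 0.001]
contact_force: [1.5, -0.2, -0.6]
opening: 0.0121
grip_force: 41.7
```

```bash
python3 -c "
from p import *; planc(0.0015,.028,.10); print(ctrl.get_obs()['opening'])"
```

```text
t 17.88 turn [ 0.   -0.01  0.  ] shift [-1.1  -7.48  1.71]
0.012137235335510622
```

Emit:
drive_tool:
  steps:
    - {"translation": [-0.15, -1, 0], "angular": [0, 0, 0], "gripper": 0}
    - {"translation": [-0.15, -1, 0], "angular": [0, 0, 0], "gripper": 0}
    - {"translation": [-0.15, -1, 0], "angular": [0, 0, 0], "gripper": 0}
    - {"translation": [-0.15, -1, 0], "angular": [0, 0, 0], "gripper": 0}
    - {"translation": [-0.15, -1, 0], "angular": [0, 0, 0], "gripper": 0}
    - {"translation": [-0.15, -1, 0.5], "angular": [0, 0, 0], "gripper": 0}
    - {"translation": [-0.1, -1, 0.8], "angular": [0, 0, 0], "gripper": 0}
    - {"translation": [-0.1, -0.4, 0.4], "angular": [0, 0, 0], "gripper": 0}

```text
t: 18.88
tool_pos: [0.5032, 0.2491, 0.0982]
tool_rot: [3.14, -0.074, -0.003]
contact_force: [-1.2, -1.5, 0.3]
opening: 0.0119
grip_force: 41.7
```

Emit:
drive_tool:
  steps:
    - {"translation": [0, 0, 0], "angular": [0, 0, 0], "gripper": 0}
    - {"translation": [0, 0, 0], "angular": [0, 0, 0], "gripper": 0}

```text
t: 19.12
tool_pos: [0.5055, 0.247, 0.1007]
tool_rot: [-3.141, 0.078, -0.003]
contact_force: [-0.1, 0.5, 0.0]
opening: 0.012
grip_force: 41.7
```

```bash
python3 -c "
from p import *; planc(0.0015,.028,.0245); print(ctrl.get_obs()['opening'])"
```

```text
t 19.12 turn [-0.   -0.01  0.  ] shift [-0.03 -0.13  1.9 ]
0.011980968921937266
```

Emit:
drive_tool:
  steps:
    - {"translation": [-0.03, -0.13, 0.4], "angular": [0, 0, 0], "gripper": 0}
    - {"translation": [0, 0, 0.6], "angular": [0, 0, 0], "gripper": 0}
    - {"translation": [0, 0, 0.5], "angular": [0, 0, 0], "gripper": 0}
    - {"translation": [0, 0, 0.3], "angular": [0, 0, 0], "gripper": 0}
    - {"translation": [0, 0, 0.1], "angular": [0, 0, 0], "gripper": 0}
    - {"translation": [0, 0, 0], "angular": [0, 0, 0], "gripper": 0}

```text
t: 19.88
tool_pos: [0.504, 0.2531, 0.0242]
tool_rot: [-3.141, 0.077, -0.0]
contact_force: [-1.8, -0.6, 4.5]
opening: 0.0122
grip_force: 42.3
```

Emit:
drive_tool:
  steps:
    - {"translation": [0, 0, 0], "angular": [0, 0, 0], "gripper": 0.25}
    - {"translation": [0, 0, 0], "angular": [0, 0, 0], "gripper": 0.45}
    - {"translation": [0, 0, 0], "angular": [0, 0, 0], "gripper": 0.45}
    - {"translation": [0, 0, 0], "angular": [0, 0, 0], "gripper": 0.45}
    - {"translation": [0, 0, -0.6], "angular": [0, 0, 0], "gripper": 0.45}
    - {"translation": [0, 0, -1], "angular": [0, 0, 0], "gripper": 0.45}
    - {"translation": [0, 0, -1], "angular": [0, 0, 0], "gripper": 0.45}
    - {"translation": [0, 0, -0.4], "angular": [0, 0, 0], "gripper": 0.45}

```text
t: 20.88
tool_pos: [0.505, 0.2535, 0.1463]
tool_rot: [-3.139, 0.077, -0.007]
contact_force: [0.3, -0.0, -0.0]
opening: 0.0386
grip_force: 0.0
```

```bash
python3 - <<'E'
from tools import *
from p import *
im=img("wrist"); tools(im,.032,(.42,.62,.2,.37)); 
plan(.532,-.1398,.16,.153)
E
```

```text
black_driver [226, 140, 33, 118, 2420] ctr [505.4 307.4] size [22.9 88.6] ang -0.059 ztop 0.0519
black_driver [207, 161, 18, 12, 84] ctr [531.6 325.5] size [ 6.3 13.7] ang -1.401 ztop 0.0458
black_driver [263, 161, 13, 12, 92] ctr [529.9 287.1] size [8.5 7.9] ang 0.974 ztop 0.0457
black_driver [285, 161, 19, 12, 79] ctr [529.4 269.6] size [ 7.1 13.2] ang -1.391 ztop 0.0455
black_driver [337, 161, 16, 12, 107] ctr [527.2 233.3] size [10.8  7.9] ang 1.141 ztop 0.0455
black_driver [212, 225, 18, 14, 139] ctr [483.3 328.3] size [ 8.2 15.5] ang -1.033 ztop 0.0453
black_driver [264, 225, 13, 14, 116] ctr [480.8 290.5] size [ 8.9 10.3] ang 0.414 ztop 0.0454
black_driver [336, 225, 15, 14, 110] ctr [477.9 235.1] size [12.3  8.4] ang 0.774 ztop 0.0457
black_driver [287, 226, 14, 13, 100] ctr [479.5 273.1] size [9.9 9.6] ang -0.817 ztop 0.0453
blue_marker [187, 252, 21, 30, 357] ctr [452.5 347.5] size [15.7 24. ] ang -0.231 ztop 0.0586
pin_gauge [233, 47, 9, 93, 438] ctr [580.4 305.4] size [ 3.5 60.7] ang -0.057 ztop 0.045
pin_gauge [310, 146, 17, 105, 1122] ctr [502.6 253.6] size [12.1 79.8] ang -0.051 ztop 0.0456
t 20.93 turn [-0.01 -0.04 -1.45] shift [-0.84  9.82 -0.32]
```

Gauge centred within 1 mm in slot +28. Next, the red driver.

Emit:
drive_tool:
  steps:
    - {"translation": [0, 0, -0.3], "angular": [0, 0, -0.75], "gripper": 0.5}
    - {"translation": [0, 0.5, 0], "angular": [0, 0, -0.7], "gripper": 0.5}
    - {"translation": [-0.1, 1, 0], "angular": [0, 0, 0], "gripper": 0.5}
    - {"translation": [-0.1, 1, 0], "angular": [0, 0, 0], "gripper": 0.5}
    - {"translation": [-0.1, 1, 0], "angular": [0, 0, 0], "gripper": 0.5}
    - {"translation": [-0.1, 1, 0], "angular": [0, 0, 0], "gripper": 0.5}
    - {"translation": [-0.1, 1, 0], "angular": [0, 0, 0], "gripper": 0.5}
    - {"translation": [-0.1, 1, 0], "angular": [0, 0, 0], "gripper": 0.5}

```text
t: 21.92
tool_pos: [0.5166, -0.009, 0.1532]
tool_rot: [-3.132, -0.241, 0.004]
contact_force: [-0.2, 0.1, 0.1]
opening: 0.0427
grip_force: 0.0
```

Emit:
drive_tool:
  steps:
    - {"translation": [-0.1, 1, 0.3], "angular": [0, 0, 0], "gripper": 0.5}
    - {"translation": [-0.1, 1, 0.5], "angular": [0, 0, 0], "gripper": 0.5}
    - {"translation": [0, 1, 0.5], "angular": [0, 0, 0], "gripper": 0.5}
    - {"translation": [0, 0.3, 0.3], "angular": [0, 0, 0], "gripper": 0.5}
    - {"translation": [0, 0, 0], "angular": [0, 0, 0], "gripper": 0.5}

```text
t: 22.55
tool_pos: [0.5284, -0.139, 0.0889]
tool_rot: [-3.13, -0.239, 0.006]
contact_force: [-0.3, -0.8, 0.1]
opening: 0.043
grip_force: 0.0
```

```bash
python3 - <<'E'
from tools import *
from p import *
im=img("wrist"); tools(im,.032,(.42,.68,-.3,-.02)); 
plan(.532,-.1398,.0265,.153)
E
```

```text
red_driver [304, 141, 34, 154, 4414] ctr [ 529.1 -140.8] size [92.2 18.3] ang 0.157 ztop 0.0519
blue_marker [206, 85, 25, 138, 2169] ctr [557.  -79.8] size [76.3 10.6] ang 0.136 ztop 0.0443
pin_gauge [317, 0, 9, 140, 1052] ctr [ 609.1 -128.6] size [68.3  4.4] ang 0.151 ztop 0.045
pin_gauge [217, 221, 19, 48, 625] ctr [505.3 -87.9] size [29.8 10.1] ang 0.045 ztop 0.043
t 22.6 turn [-0.01  0.01  0.  ] shift [0.07 0.04 1.59]
```

Emit:
drive_tool:
  steps:
    - {"translation": [0.03, 0.04, 0.4], "angular": [0, 0, 0], "gripper": 0.5}
    - {"translation": [0, 0, 0.6], "angular": [0, 0, 0], "gripper": 0.5}
    - {"translation": [0, 0, 0.4], "angular": [0, 0, 0], "gripper": 0.5}
    - {"translation": [0, 0, 0.15], "angular": [0, 0, 0], "gripper": 0.5}
    - {"translation": [0, 0, 0], "angular": [0, 0, 0], "gripper": 0}
    - {"translation": [0, 0, 0], "angular": [0, 0, 0], "gripper": 0}
    - {"translation": [0, 0, 0], "angular": [0, 0, 0], "gripper": 0}
    - {"translation": [0, 0, 0], "angular": [0, 0, 0], "gripper": 0}

```text
t: 23.6
tool_pos: [0.5316, -0.1411, 0.0298]
tool_rot: [3.132, 0.241, 0.001]
contact_force: [0.5, -0.9, 0.3]
opening: 0.0182
grip_force: 39.1
```

Emit:
drive_tool:
  steps:
    - {"translation": [0, 0, -0.5], "angular": [0, 0, 0], "gripper": 0}
    - {"translation": [0, 0, -0.9], "angular": [0, 0, 0], "gripper": 0}
    - {"translation": [0, 0, -1], "angular": [0, 0, 0.5], "gripper": 0}
    - {"translation": [0, 0, -1], "angular": [0, 0, 0.5], "gripper": 0}
    - {"translation": [0, -0.6, -0.2], "angular": [0, 0, 0.45], "gripper": 0}
    - {"translation": [-0.1, -1, 0], "angular": [0, 0, 0], "gripper": 0}
    - {"translation": [-0.1, -1, 0], "angular": [0, 0, 0], "gripper": 0}

```text
t: 24.48
tool_pos: [0.5272, -0.0358, 0.1755]
tool_rot: [3.14, -0.079, 0.004]
contact_force: [-0.2, 0.5, -0.6]
opening: 0.0181
grip_force: 39.1
```

```bash
python3 -c "
from p import *; planc(0.0005,-.028,.11); print(ctrl.get_obs()['opening'])"
```

```text
t 24.48 turn [ 0.   -0.02 -0.  ] shift [-0.95 -5.76  1.64]
0.018134719754099683
```

Emit:
drive_tool:
  steps:
    - {"translation": [-0.2, -1, 0], "angular": [0, 0, 0], "gripper": 0}
    - {"translation": [-0.2, -1, 0], "angular": [0, 0, 0], "gripper": 0}
    - {"translation": [-0.2, -1, 0], "angular": [0, 0, 0], "gripper": 0}
    - {"translation": [-0.15, -1, 0.2], "angular": [0, 0, 0], "gripper": 0}
    - {"translation": [-0.1, -1, 0.6], "angular": [0, 0, 0], "gripper": 0}
    - {"translation": [-0.1, -0.7, 0.6], "angular": [0, 0, 0], "gripper": 0}
    - {"translation": [0, 0, 0.2], "angular": [0, 0, 0], "gripper": 0}
    - {"translation": [0, 0, 0], "angular": [0, 0, 0], "gripper": 0}

```text
t: 25.48
tool_pos: [0.5002, 0.1925, 0.1098]
tool_rot: [3.14, -0.077, 0.0]
contact_force: [0.4, -0.1, -0.5]
opening: 0.0185
grip_force: 39.2
```

```bash
python3 -c "
from p import *; planc(0.0005,-.028,.030); print(ctrl.get_obs()['opening'])"
```

```text
t 25.48 turn [ 0.   -0.    0.01] shift [ 0.01 -0.1   1.99]
0.01846714946837134
```

Emit:
drive_tool:
  steps:
    - {"translation": [0.01, -0.1, 0.4], "angular": [0, 0, 0], "gripper": 0}
    - {"translation": [0, 0, 0.6], "angular": [0, 0, 0], "gripper": 0}
    - {"translation": [0, 0, 0.5], "angular": [0, 0, 0], "gripper": 0}
    - {"translation": [0, 0, 0.3], "angular": [0, 0, 0], "gripper": 0}
    - {"translation": [0, 0, 0.18], "angular": [0, 0, 0], "gripper": 0}
    - {"translation": [0, 0, 0], "angular": [0, 0, 0], "gripper": 0}

```text
t: 26.22
tool_pos: [0.5013, 0.1969, 0.0304]
tool_rot: [-3.14, 0.078, -0.001]
contact_force: [0.7, -0.3, 0.1]
opening: 0.018
grip_force: 39.4
```

Emit:
drive_tool:
  steps:
    - {"translation": [0, 0, 0], "angular": [0, 0, 0], "gripper": 0.3}
    - {"translation": [0, 0, 0], "angular": [0, 0, 0], "gripper": 0.45}
    - {"translation": [0, 0, 0], "angular": [0, 0, 0], "gripper": 0.45}
    - {"translation": [0, 0, 0], "angular": [0, 0, 0], "gripper": 0.45}
    - {"translation": [0, 0, -0.6], "angular": [0, 0, 0], "gripper": 0.45}
    - {"translation": [0, 0, -1], "angular": [0, 0, 0], "gripper": 0.45}
    - {"translation": [0, 0, -1], "angular": [0, 0, 0], "gripper": 0.45}
    - {"translation": [0, 0, -0.4], "angular": [0, 0, 0], "gripper": 0.45}

```text
t: 27.22
tool_pos: [0.5022, 0.1973, 0.1531]
tool_rot: [-3.139, 0.077, -0.007]
contact_force: [0.2, -1.0, -0.8]
opening: 0.0386
grip_force: 0.0
```

```bash
python3 - <<'E'
from tools import *
from p import *
im=img("wrist"); tools(im,.032,(.42,.62,.15,.21)); 
plan(.5283,-.0845,.16,.153)
E
```

```text
red_driver [306, 138, 26, 118, 2543] ctr [499.6 197.2] size [18.3 90.9] ang -0.051 ztop 0.0518
black_driver [335, 160, 17, 11, 125] ctr [524.4 177.7] size [11.8  7.4] ang 1.202 ztop 0.0457
black_driver [363, 160, 12, 11, 79] ctr [523.6 159. ] size [8.  7.5] ang 0.411 ztop 0.0457
black_driver [338, 223, 13, 13, 127] ctr [474.8 178.5] size [9.3 9.9] ang 0.75 ztop 0.0454
black_driver [360, 223, 14, 13, 95] ctr [474.9 162.6] size [ 8.5 11.1] ang -0.435 ztop 0.0457
pin_gauge [316, 30, 6, 107, 567] ctr [581.5 192.9] size [ 3.5 70.9] ang -0.056 ztop 0.045
t 27.27 turn [-0.01 -0.04 -1.45] shift [-0.44  7.07 -0.15]
```

Red driver in slot −28, within 1 mm. Last, the marker.

Emit:
drive_tool:
  steps:
    - {"translation": [0, 0, -0.3], "angular": [0, 0, -0.75], "gripper": 0.5}
    - {"translation": [0, 0.6, 0], "angular": [0, 0, -0.7], "gripper": 0.5}
    - {"translation": [-0.1, 1, 0], "angular": [0, 0, 0], "gripper": 0.5}
    - {"translation": [-0.1, 1, 0], "angular": [0, 0, 0], "gripper": 0.5}
    - {"translation": [-0.1, 1, 0], "angular": [0, 0, 0], "gripper": 0.5}
    - {"translation": [-0.1, 1, 0.4], "angular": [0, 0, 0], "gripper": 0.5}
    - {"translation": [0, 1, 0.5], "angular": [0, 0, 0], "gripper": 0.5}
    - {"translation": [0, 1, 0.5], "angular": [0, 0, 0], "gripper": 0.5}

```text
t: 28.28
tool_pos: [0.5219, -0.0677, 0.1036]
tool_rot: [-3.131, -0.24, 0.004]
contact_force: [0.0, 0.2, 0.7]
opening: 0.0425
grip_force: 0.0
```

Emit:
drive_tool:
  steps:
    - {"translation": [0, 0.4, 0.3], "angular": [0, 0, 0], "gripper": 0.5}
    - {"translation": [0, 0, 0], "angular": [0, 0, 0], "gripper": 0.5}
    - {"translation": [0, 0, 0], "angular": [0, 0, 0], "gripper": 0.5}

```text
t: 28.65
tool_pos: [0.5255, -0.0815, 0.0942]
tool_rot: [-3.132, -0.242, -0.0]
contact_force: [-0.6, 0.1, 1.0]
opening: 0.0428
grip_force: 0.0
```

```bash
python3 - <<'E'
from tools import *
from p import *
im=img("wrist"); save(im,"pics/wm.png"); tools(im,.032,(.42,.68,-.3,-.02)); 
plan(.5283,-.0845,.0245,.153)
E
```

```text
blue_marker [315, 97, 18, 132, 2029] ctr [557.2 -80. ] size [75.9  9.5] ang 0.14 ztop 0.0443
blue_marker [315, 274, 16, 44, 626] ctr [474.5 -92.6] size [30.6  9.6] ang 0.154 ztop 0.043
pin_gauge [315, 227, 16, 49, 727] ctr [504.8 -87.7] size [31.6  9.3] ang 0.159 ztop 0.0431
t 28.7 turn [-0.   -0.01  0.01] shift [0.05 0.09 1.75]
```

View pics/wm.png

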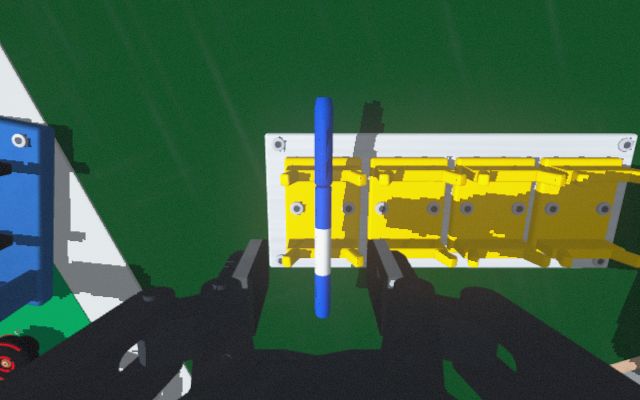

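The marker runs from (323,97) to (322,318) and its measured length is about 136 mm, as it should be. It sits centred between the fingers.

Emit:
drive_tool:
  steps:
    - {"translation": [0.02, 0.09, 0.4], "angular": [0, 0, 0], "gripper": 0.5}
    - {"translation": [0, 0, 0.6], "angular": [0, 0, 0], "gripper": 0.5}
    - {"translation": [0, 0, 0.5], "angular": [0, 0, 0], "gripper": 0.5}
    - {"translation": [0, 0, 0.24], "angular": [0, 0, 0], "gripper": 0.5}
    - {"translation": [0, 0, 0], "angular": [0, 0, 0], "gripper": 0}
    - {"translation": [0, 0, 0], "angular": [0, 0, 0], "gripper": 0}
    - {"translation": [0, 0, 0], "angular": [0, 0, 0], "gripper": 0}
    - {"translation": [0, 0, 0], "angular": [0, 0, 0], "gripper": 0}
  force: 30

```text
t: 29.7
tool_pos: [0.5272, -0.086, 0.0252]
tool_rot: [3.132, 0.241, 0.002]
contact_force: [-1.1, -0.5, 2.1]
opening: 0.0098
grip_force: 32.6
```

Emit:
drive_tool:
  steps:
    - {"translation": [0, 0, 0], "angular": [0, 0, 0], "gripper": 0}
    - {"translation": [0, 0, 0], "angular": [0, 0, 0], "gripper": 0}

```text
t: 29.95
tool_pos: [0.5272, -0.086, 0.0252]
tool_rot: [3.132, 0.241, 0.002]
contact_force: [-1.1, -0.4, 4.2]
opening: 0.0097
grip_force: 33.0
```

Emit:
drive_tool:
  steps:
    - {"translation": [0, 0, -0.5], "angular": [0, 0, 0], "gripper": 0}
    - {"translation": [0, 0, -0.9], "angular": [0, 0, 0], "gripper": 0}
    - {"translation": [0, 0, -1], "angular": [0, 0, 0.5], "gripper": 0}
    - {"translation": [0, 0, -1], "angular": [0, 0, 0.5], "gripper": 0}
    - {"translation": [0, -0.6, -0.2], "angular": [0, 0, 0.45], "gripper": 0}
    - {"translation": [-0.2, -1, 0], "angular": [0, 0, 0], "gripper": 0}

```text
t: 30.7
tool_pos: [0.5212, -0.0217, 0.17]
tool_rot: [3.14, -0.081, 0.004]
contact_force: [0.2, 0.4, -0.9]
opening: 0.0096
grip_force: 32.5
```

```bash
python3 -c "
from p import *; planc(0,-.084,.11); print(ctrl.get_obs()['opening'])"
```

```text
t 30.7 turn [ 0.   -0.02 -0.01] shift [-0.79 -4.02  1.5 ]
0.009642530493283244
```

Emit:
drive_tool:
  steps:
    - {"translation": [-0.2, -1, 0], "angular": [0, 0, 0], "gripper": 0}
    - {"translation": [-0.2, -1, 0], "angular": [0, 0, 0], "gripper": 0}
    - {"translation": [-0.2, -1, 0], "angular": [0, 0, 0], "gripper": 0}
    - {"translation": [-0.15, -0.9, 0], "angular": [0, 0, 0], "gripper": 0}
    - {"translation": [0, 0, 0.5], "angular": [0, 0, 0], "gripper": 0}
    - {"translation": [0, 0, 0.8], "angular": [0, 0, 0], "gripper": 0}
    - {"translation": [0, 0, 0.2], "angular": [0, 0, 0], "gripper": 0}
    - {"translation": [0, 0, 0], "angular": [0, 0, 0], "gripper": 0}

```text
t: 31.7
tool_pos: [0.4975, 0.1351, 0.1076]
tool_rot: [3.14, -0.078, -0.003]
contact_force: [0.1, 0.0, -0.1]
opening: 0.0099
grip_force: 32.5
```

```bash
python3 -c "
from p import *; planc(0,-.084,.0257); print(ctrl.get_obs()['opening'])"
```

```text
t 31.7 turn [0.   0.01 0.  ] shift [-0.   -0.13  2.05]
0.009948040688627702
```

Emit:
drive_tool:
  steps:
    - {"translation": [0, -0.13, 0.4], "angular": [0, 0, 0], "gripper": 0}
    - {"translation": [0, 0, 0.6], "angular": [0, 0, 0], "gripper": 0}
    - {"translation": [0, 0, 0.6], "angular": [0, 0, 0], "gripper": 0}
    - {"translation": [0, 0, 0.3], "angular": [0, 0, 0], "gripper": 0}
    - {"translation": [0, 0, 0.13], "angular": [0, 0, 0], "gripper": 0}
    - {"translation": [0, 0, 0], "angular": [0, 0, 0], "gripper": 0}

```text
t: 32.45
tool_pos: [0.4987, 0.141, 0.0276]
tool_rot: [-3.141, 0.077, -0.001]
contact_force: [0.3, 0.0, 0.0]
opening: 0.0095
grip_force: 32.5
```

Emit:
drive_tool:
  steps:
    - {"translation": [0, 0, 0], "angular": [0, 0, 0], "gripper": 0.25}
    - {"translation": [0, 0, 0], "angular": [0, 0, 0], "gripper": 0.45}
    - {"translation": [0, 0, 0], "angular": [0, 0, 0], "gripper": 0.45}
    - {"translation": [0, 0, 0], "angular": [0, 0, 0], "gripper": 0.45}
    - {"translation": [0, 0, -0.6], "angular": [0, 0, 0], "gripper": 0.45}
    - {"translation": [0, 0, -1], "angular": [0, 0, 0], "gripper": 0.45}
    - {"translation": [0, 0, -1], "angular": [0, 0, 0], "gripper": 0.45}
    - {"translation": [0, 0, -1], "angular": [0, 0, 0], "gripper": 0.45}

```text
t: 33.45
tool_pos: [0.4981, 0.1409, 0.1725]
tool_rot: [3.141, -0.077, 0.0]
contact_force: [0.2, 0.5, -0.2]
opening: 0.0384
grip_force: 0.0
```

```bash
python3 - <<'E'
from tools import *
from p import *
from keep import keep
im=img("wrist"); save(im,"pics/wl.png"); tools(im,.032,(.42,.62,.125,.155)); keep()
planc(-.11,0,.20)
E
```

```text
blue_marker [310, 100, 14, 96, 1176] ctr [529.6 140.2] size [10.4 74.9] ang -0.038 ztop 0.0442
blue_marker [312, 230, 12, 34, 370] ctr [446.7 143.5] size [ 9.5 30.2] ang -0.059 ztop 0.0429
pin_gauge [311, 196, 13, 35, 401] ctr [476.7 142.4] size [10.  29.5] ang -0.056 ztop 0.0431
scene [211 150  16  12  68] [0.4192 0.2263 0.1282] carrier x -0.0826 ang 2.01
side [367 202   9  17  93] [0.4241 0.2361 0.1306] carrier x -0.0782 ang 1.94
t 33.6 turn [-0.01 -0.04  0.01] shift [-2.81 -2.08 -0.64]
```

View pics/wl.png

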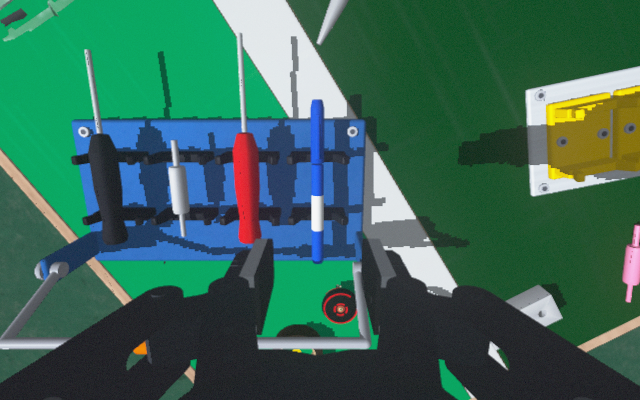

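All four tools lie in order: black (107,190), gauge (178,187), red (246,185), marker (317,180). The keeper is still up at about 1.97 rad. Now close it, moving in behind the bar.

Emit:
drive_tool:
  steps:
    - {"translation": [-0.3, -0.3, -0.6], "angular": [0, 0, 0], "gripper": 0}
    - {"translation": [-0.5, -0.4, 0], "angular": [0, 0, 0], "gripper": 0}
    - {"translation": [-0.6, -0.4, 0], "angular": [0, 0, 0], "gripper": 0}
    - {"translation": [-0.6, -0.4, 0], "angular": [0, 0, 0], "gripper": 0}
    - {"translation": [-0.6, -0.4, 0], "angular": [0, 0, 0], "gripper": 0}
    - {"translation": [-0.4, -0.18, 0], "angular": [0, 0, 0], "gripper": 0}
    - {"translation": [0, 0, 0], "angular": [0, 0, 0], "gripper": 0}

```text
t: 34.48
tool_pos: [0.3816, 0.23, 0.1944]
tool_rot: [3.14, -0.075, -0.001]
contact_force: [0.8, -1.3, 0.8]
opening: 0.0001
grip_force: 0.0
```

```bash
python3 -c "
from p import *; planc(-.116,0,.105); print(ctrl.get_obs()['q'])"
```

```text
t 34.48 turn [0.01 0.01 0.02] shift [ 0.11 -0.01  2.23]
[ 3.75329701e-01 -3.75372978e-01  2.05411454e+00 -2.87756342e-04
  1.46397901e+00  1.99374047e+00]
```

Emit:
drive_tool:
  steps:
    - {"translation": [0, 0, 0.6], "angular": [0, 0, 0], "gripper": 0}
    - {"translation": [0, 0, 0.8], "angular": [0, 0, 0], "gripper": 0}
    - {"translation": [0, 0, 0.6], "angular": [0, 0, 0], "gripper": 0}
    - {"translation": [0, 0, 0.2], "angular": [0, 0, 0], "gripper": 0}
    - {"translation": [0, 0, 0], "angular": [0, 0, 0], "gripper": 0}

```text
t: 35.1
tool_pos: [0.3828, 0.2296, 0.1071]
tool_rot: [3.14, -0.078, -0.001]
contact_force: [-0.3, -0.2, 0.3]
opening: -0.0001
grip_force: 0.0
```

Emit:
drive_tool:
  steps:
    - {"translation": [0.6, 0, 0], "angular": [0, 0, 0], "gripper": 0}
    - {"translation": [0.35, 0, 0], "angular": [0, 0, 0], "gripper": 0}
    - {"translation": [0.35, 0, 0], "angular": [0, 0, 0], "gripper": 0}
    - {"translation": [0.35, 0, 0.07], "angular": [0, 0, 0], "gripper": 0}
    - {"translation": [0.3, 0, 0.14], "angular": [0, 0, 0], "gripper": 0}
    - {"translation": [0.3, 0, 0.24], "angular": [0, 0, 0], "gripper": 0}
    - {"translation": [0, 0, 0], "angular": [0, 0, 0], "gripper": 0}

```text
t: 35.98
tool_pos: [0.4724, 0.2251, 0.088]
tool_rot: [3.14, -0.078, -0.003]
contact_force: [-0.3, -0.1, 0.6]
opening: 0.0001
grip_force: 0.0
```

```bash
python3 -c "
from p import *; from keep import keep; keep(); planc(-.003,0,.135)"
```

```text
scene [245 154   9   7  39] [0.4878 0.2092 0.1128] carrier x -0.0132 ang 0.8
side [326 211   8  18  89] [0.492  0.2392 0.1129] carrier x -0.0105 ang 0.77
t 36.08 turn [0.   0.01 0.01] shift [ 0.66 -0.01 -1.15]
```

Emit:
drive_tool:
  steps:
    - {"translation": [-0.3, 0, 0], "angular": [0, 0, 0], "gripper": 0}
    - {"translation": [0, 0, -0.7], "angular": [0, 0, 0], "gripper": 0}
    - {"translation": [0, 0, -0.6], "angular": [0, 0, 0], "gripper": 0}
    - {"translation": [0.5, 0, 0], "angular": [0, 0, 0], "gripper": 0}
    - {"translation": [0.48, 0, 0], "angular": [0, 0, 0], "gripper": 0}
    - {"translation": [0, 0, 0], "angular": [0, 0, 0], "gripper": 0}

```text
t: 36.83
tool_pos: [0.4995, 0.2242, 0.1418]
tool_rot: [-3.14, 0.077, -0.001]
contact_force: [-1.2, 1.0, 0.5]
opening: 0.0001
grip_force: 0.0
```

```bash
python3 -c "
from p import *; planc(.005,0,.0775)"
```

```text
t 36.83 turn [-0. -0.  0.] shift [ 0.18 -0.    1.61]
```

Emit:
drive_tool:
  steps:
    - {"translation": [0, 0, 0.4], "angular": [0, 0, 0], "gripper": 0}
    - {"translation": [0.06, 0, 0.3], "angular": [0, 0, 0], "gripper": 0}
    - {"translation": [0.06, 0, 0.3], "angular": [0, 0, 0], "gripper": 0}
    - {"translation": [0.06, 0, 0.3], "angular": [0, 0, 0], "gripper": 0}
    - {"translation": [0, 0, 0.2], "angular": [0, 0, 0], "gripper": 0}
    - {"translation": [0, 0, 0.1], "angular": [0, 0, 0], "gripper": 0}
    - {"translation": [0, 0, 0], "angular": [0, 0, 0], "gripper": 0}

```text
t: 37.7
tool_pos: [0.5065, 0.2238, 0.077]
tool_rot: [3.141, -0.077, -0.001]
contact_force: [-0.3, -0.0, 0.2]
opening: -0.0
grip_force: 0.0
```

```bash
python3 -c "
from p import *; from keep import keep; keep(); planc(.005,0,.0765)"
```

```text
scene [243 165  16  10  53] [0.5019 0.2203 0.0724] carrier x 0.0003 ang 0.04
side [318 238   8  11  57] [0.506  0.245  0.0746] carrier x 0.0031 ang 0.08
t 37.8 turn [-0.    0.    0.01] shift [ 0.   -0.    0.02]
```

Emit:
drive_tool:
  steps:
    - {"translation": [0, 0, 0.05], "angular": [0, 0, 0], "gripper": 0}
    - {"translation": [0, 0, 0], "angular": [0, 0, 0], "gripper": 0}

```text
t: 38.05
tool_pos: [0.507, 0.224, 0.0763]
tool_rot: [-3.141, 0.077, -0.0]
contact_force: [-2.8, -0.9, 5.4]
opening: 0.0002
grip_force: 2.7
```

Emit:
drive_tool:
  steps:
    - {"translation": [0, 0, -0.5], "angular": [0, 0, 0], "gripper": 0}
    - {"translation": [0, 0, -1], "angular": [0, 0, 0], "gripper": 0}
    - {"translation": [0, 0, -1], "angular": [0, 0, 0], "gripper": 0}
    - {"translation": [-0.4, 0, -1], "angular": [0, 0, 0], "gripper": 0}
    - {"translation": [0, 0, -1], "angular": [0, 0, 0], "gripper": 0}
    - {"translation": [0, 0, 0], "angular": [0, 0, 0], "gripper": 0}

```text
t: 38.8
tool_pos: [0.4928, 0.2253, 0.2616]
tool_rot: [-3.137, 0.077, -0.015]
contact_force: [0.6, -0.3, 0.2]
opening: -0.0001
grip_force: 0.0
```

```bash
python3 - <<'E'
from tools import *
from keep import keep
keep(); im=img("wrist"); save(im,"pics/wf.png"); tools(im,.032,(.42,.62,.09,.37))
E
```

```text
scene [243 165  16  10  47] [0.502  0.2233 0.0717] carrier x 0.0002 ang 0.03
side [318 230   9  19 100] [0.5045 0.2336 0.0752] carrier x 0.0022 ang 0.09
red_driver [335, 116, 19, 40, 607] ctr [525.2 196.3] size [18.  38.8] ang -0.011 ztop 0.0522
red_driver [335, 165, 17, 38, 518] ctr [475.5 198.9] size [16.9 39.5] ang -0.063 ztop 0.0512
black_driver [210, 116, 37, 41, 755] ctr [527.6 308.2] size [38.2 35.3] ang -0.025 ztop 0.052
black_driver [266, 132, 15, 8, 66] ctr [529.2 267.8] size [ 6.8 14. ] ang 1.529 ztop 0.0453
black_driver [301, 132, 13, 8, 63] ctr [527.2 233.5] size [12.1  7. ] ang 1.348 ztop 0.0458
black_driver [359, 132, 11, 8, 64] ctr [524.3 176.1] size [10.3  7. ] ang 1.254 ztop 0.0453
black_driver [413, 132, 12, 8, 72] ctr [521.6 121.1] size [11.8  6.6] ang 1.362 ztop 0.0454
black_driver [227, 165, 21, 39, 597] ctr [480.5 309.4] size [20.8 40.7] ang -0.071 ztop 0.0512
black_driver [214, 180, 13, 8, 66] ctr [482.5 327.9] size [ 6.8 13.5] ang -1.228 ztop 0.045
black_driver [299, 180, 15, 8, 68] ctr [477.8 237.4] size [14.6  7.5] ang 1.249 ztop 0.0452
black_driver [357, 1
[... 285 characters left out ...]
 237] ctr [446.8 143. ] size [28.4  9.6] ang -0.039 ztop 0.0431
blue_marker [205, 200, 6, 20, 85] ctr [453.6 345.4] size [ 5.1 21.4] ang -0.026 ztop 0.0466
blue_marker [425, 200, 5, 20, 73] ctr [441.8 109.2] size [ 4.3 21.4] ang -0.057 ztop 0.0445
pin_gauge [344, 38, 5, 77, 279] ctr [581.4 192.7] size [ 3.8 70.4] ang -0.058 ztop 0.0452
pin_gauge [228, 51, 7, 65, 199] ctr [580.8 305.1] size [ 3.5 59.8] ang -0.06 ztop 0.0451
pin_gauge [283, 121, 13, 36, 235] ctr [524.6 252.2] size [12.3 35.5] ang -0.062 ztop 0.0457
pin_gauge [284, 164, 12, 34, 198] ctr [480.9 254.7] size [11.5 35.4] ang 0.012 ztop 0.0455
pin_gauge [391, 165, 11, 29, 259] ctr [477.1 142.9] size [30.3 10.5] ang -0.033 ztop 0.043
```

View pics/wf.png

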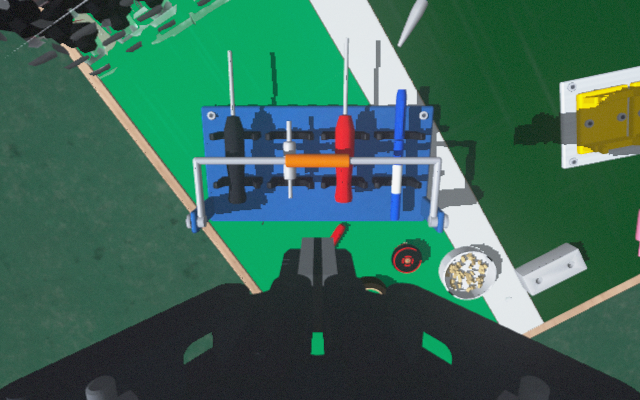

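The keeper is down across the slots (sleeve at (318,160), angle about 0.05). All four tools are seated: black (234,160), gauge (290,160), red (344,160), marker (398,155). The stop was felt at 5 N, and the arm is clear.

```bash
python3 -c "
from h import *; print(ctrl.finish_job())"
```

```text
the job is handed in; nothing more can be done
None
```

I moved all four tools into the carrier in reverse order, folded the keeper bar down over them, and handed the job in at about 39 s; no verdict came back.

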